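# Get parts boxes out from behind the jars and reverse the driver

## Robot

A 6-joint arm with a two-finger parallel gripper is mounted at the origin on the work surface. World frame = base frame: x ahead of the robot, y to its left, z up, the work surface at z = 0. Lengths are in m, angles in rad, forces in N, time in s.
With the tool pointing down it reaches from about 0.35 to 0.725 m from the base axis. Payload 4.3 kg.
Tool frame: the origin (TCP) lies midway between the tips of the shut fingers; the grasp point (between the pads) lies manip.tcp_to_grasp behind it (manip.tcp_to_grasp is the distance from the TCP to the grasp point, in m); z points along the fingers, y is the direction in which the jaws open and shut (so a half turn about z gives the same grasp; the last joint's range is limited). The gripper opens to 85 mm and grips with 20 to 120 N. Pads are 22 mm wide; open, the fingers measure 114 mm over their backs; the gripper's body (76 mm by 85 mm) begins 54 mm behind the grasp point. The pads swing forward as they close: fully open they stand 13 mm farther back than shut.
Start: joints at [-1.39, 0.377, 0.081, 1.274, 0, 1.46], TCP at [0.165, -0.551, 0.231] pointing down, gripper open.
Joint ranges: [-2.72, 2.72], [-0.84, 1.66], [-1.02, 1.22], [-1.77, 2.12], [-1.37, 1.28], [-3.14, 3.14]. Speed limits (rad/s): [2.57, 2.57, 3.14, 3.14, 3.14, 3.14].

## Interface

Orientations are given as a rotation vector (axis times angle).
In Python, from bench import manip gives the robot as it stands.
- The arm moves only by the tool carry_out, never from a script. Its argument "deltas" is a list of rows, each an object with "hand": the finger opening in m, from 0 to 0.0854; "slide": the shift along the tool's x, y, z in m, a list of three; "dr": the turn, a rotation vector about the tool's x, y, z in rad, a list of three. In form: [{"hand": hand, "slide": [dx, dy, dz], "dr": [wx, wy, wz]}, ...]. A call has 1 to 5 rows; each row is the pose to reach, as a shift and turn from the pose measured when the call began, along the tool's axes at that moment; what a row does not reach only later rows make up. A row lasts 1/12 s, in which the tool goes at most 41.7 mm and 7.16 degrees, less where a joint would pass 70% of its speed; a pose out of reach is approached as far as the arm can. A call with a gripper value outside its range is refused whole. The fingers move at their own pace and stop on an object; "force" is the grip in N (left out, the last holds). Time passes only in rows, so rows that repeat a pose let the fingers close. It gives the time, the measured TCP pose, the force and the opening at its end, in the units of the state.
- manip.sense(): the state, without advancing time (a new reading comes with each control period).
- manip.get_image(name): name is "scene" or "top"; returns a dict with "image" (420x560x3 uint8, red, green, blue), "range_z" (420x560 float32, m along the optical axis (not along the pixel's ray), 0 where there is no reading), "K" (3x3 intrinsics, pixels), "xyz" and "orientation" of the camera in the world. Camera axes: x right, y down, z forward; pixel columns grow to the right and rows downward; lengths in m; the calibration is good to about 2 mm. A picture is of the moment at which its call begins.
- manip.sign_off(): hands the job in, once; it reports no verdict.
The state is a dict: "time_s": time; "qpos": joint angles; "qvel": joint speeds; "joint_efforts": joint torques, N m; "tool_pos": TCP position; "orientation": TCP orientation; "ft_force": force on the tool from outside, world axes, zero at the start; "moment": the same for the moment, N m; "gripper_width": finger opening in m.
Only numpy, scipy, OpenCV 4.12 (cv2) and the standard library are available. Lean on these libraries where they do the work, as an engineer would, in place of code of your own. Each camera call takes 0.05 s, during which the arm holds its last target. There are 200 camera calls.

## Task

Get the bench ready for a repair: take every parts box stored under the shelf of the riser out and set it flat on the blue mat, moving the jar that stands in front of it out of the way, and in the end have every jar standing upright where it stood at the start. Also turn the double-ended driver blade end for end in its black holder, so that it lies seated in both forks again with the yellow end at the holder's open end, where the red one is now. Do not disturb the meter, the solder spool or the sponge case.

Things in the scene. Friction and masses are not known exactly. Their poses are not given: they have to be found in the camera images.
- riser: fixed grey storage riser, 195 x 322 mm, 76 mm high, z up; its -x side faces the robot within 10 degrees. Origin at bench height under the middle bay's box centre. All stands on its 6 mm floor plate, x = -128 to +67 mm. Three bays at y = -100, 0, +100 mm, 78 mm wide between 22 mm walls, x = 0 to +57 mm, low stop bar behind. Open apron in front of the bays
- shelf_edge (a point): lower front edge of the riser's 15 mm wooden shelf board, mid-length: riser x = 0, 61 mm above the bench. The board covers the bays from here to x = +65 mm, top at 76 mm. A stored box has its rear half beneath (15 mm of air above the lid), its rib in front; it can be lifted only after sliding 55 mm or more to -x
- mid_mark (a point): centre of the middle white round jar mark (66 mm across) on the apron: riser x = -84 mm; the others lie 100 mm to either side along riser y. A jar on its mark leaves about 4 mm to the box behind and 8 mm to the lip, so no box can slide out past it
- lip (a point): top inner edge of the apron's aluminium front lip, mid-length: riser x = -122 mm, 18 mm above the bench; the lip is 6 mm thick and stops a sliding box
- mat: fixed blue silicone mat, 240 (x) x 280 (y) x 3 mm thick, origin at the centre of its underside, z up; lies on the other side of the holder from the riser (left or right)
- holder: fixed black holder, base 184 x 50 x 6 mm, origin at bench height under its centre, x along the blade. Forks at x = -41 and +41 mm, 12 mm thick: seat 26 mm above the bench, slot 18 mm wide, cheek tops 44 mm. 70 mm between the forks is free for fingers. End plate 56 mm high at x = +88 mm; the -x end is open and points to the robot within 20 degrees
- driver: loose double-ended driver blade, 150 mm long along x, origin at its middle, 90 g. Black sleeve 44 mm long, 20 x 20 mm, in the middle; square 12 mm steel shanks; end parts coloured, +x yellow (fresh), -x red (worn). Seated: shanks in the forks, sleeve between them, origin 32 mm above the bench. Starts seated, red at the holder's open (-x) end
- fresh_tip (a point): tip of the driver's yellow end, 75 mm along +x from the driver's origin
- box0: closed parts box with an orange lid, 100 x 68 x 40 mm, 0.2 kg, origin at the centre of its underside, z up. Upright orange grip rib on the lid: 36 mm along x, 14 mm thick in y, from 40 to 72 mm above the underside, its middle at x = -30 mm. Starts in one of the bays, rib end to the apron, x as the riser's. Absent (None) in some starts
- box1: closed parts box with a green lid, 100 x 68 x 40 mm, 0.2 kg, origin at the centre of its underside, z up. Upright green grip rib on the lid: 36 mm along x, 14 mm thick in y, from 40 to 72 mm above the underside, its middle at x = -30 mm. Starts in one of the bays, rib end to the apron, x as the riser's. Absent (None) in some starts
- box2: closed parts box with a yellow lid, 100 x 68 x 40 mm, 0.2 kg, origin at the centre of its underside, z up. Upright yellow grip rib on the lid: 36 mm along x, 14 mm thick in y, from 40 to 72 mm above the underside, its middle at x = -30 mm. Starts in one of the bays, rib end to the apron, x as the riser's. Absent (None) in some starts
- jar0: amber jar with a black lid, upright cylinder 60 mm across and 70 mm high, origin at the centre of its underside, about 0.2 kg. Starts on the apron, on the white round mark in front of one bay
- jar1: white jar with a steel lid, upright cylinder 60 mm across and 70 mm high, origin at the centre of its underside, about 0.2 kg. Starts on the apron, on the white round mark in front of one bay
- jar2: brass-coloured tin with an orange lid, upright cylinder 60 mm across and 70 mm high, origin at the centre of its underside, about 0.2 kg. Starts on the apron, on the white round mark in front of one bay
- meter: bystander: red multimeter, 75 x 150 x 38 mm, origin at the centre of its underside
- spool: bystander: orange solder spool, 64 mm across, 50 mm high, origin at the centre of its underside
- sponge_case: bystander: green sponge case, 70 x 50 x 46 mm, origin at the centre of its underside
Mind the look-alikes: they are no part of the job. What is shaped like the jar0 but purple is not meant.

How it is judged:
At the end, for the whole second after the job is handed in: Each box present lies flat on the mat, its middle 5 mm or more inside the edge; each jar is upright within 25 mm of its starting place; the driver is seated in both forks (within 7 mm sideways, 16 mm lengthwise), yellow end at the open end; all at rest (x of box0 in the frame of mat between -0.115 and 0.115 m and y of box0 in the frame of mat between -0.135 and 0.135 m and height (world z) of each of box0, box1, box2 below 0.012 m and angle between each of box0, box1, box2, jar0, jar1, jar2's own z axis and vertical below 0.12 rad and linear speed of each of box0, box1, box2, jar0, jar1, jar2, driver below 0.02 m/s and x of box1 in the frame of mat between -0.115 and 0.115 m and y of box1 in the frame of mat between -0.135 and 0.135 m and x of box2 in the frame of mat between -0.115 and 0.115 m and y of box2 in the frame of mat between -0.135 and 0.135 m and distance of each of jar0, jar1, jar2 from where it was at the start of the episode below 0.025 m and x of fresh_tip in the frame of holder below -0.05 m and x of driver in the frame of holder between -0.016 and 0.016 m and y of driver in the frame of holder between -0.007 and 0.007 m and z of driver in the frame of holder below 0.037 m and angle between the x axis of driver and the x axis of holder, either way round below 0.12 rad); the robot touches nothing.
It fails at once if the meter is disturbed (moved more than 30 mm) (distance of meter from where it was at the start of the episode above 0.03 m).
It fails at once if the solder spool is disturbed (moved more than 30 mm) (distance of spool from where it was at the start of the episode above 0.03 m).
It fails at once if the sponge case is disturbed (moved more than 30 mm) (distance of sponge_case from where it was at the start of the episode above 0.03 m).
Of box0, box1, box2 only 2 to 3 are there at a start; the rules pass over those that are not, and their reading is None.
At some moment in a run one of jar0, jar1, jar2, box0, box1, box2 may be knocked a few centimetres aside while the robot is not near it.
Once in a run the grip may slacken for a moment while it holds something.
It also fails if it takes over 210 s, if anything falls off the work surface, if the arm or the gripper's body presses on something with over 40 N, if the wrist force passes 120 N, or if a joint passes its speed limit or range.

## Working session

There is one attempt and no reset: what is moved stays moved. The work goes in short steps, Python scripts to look and compute and a tool call to move; the robot and the scene stay as the last step left them, time stands still between calls to the robot, and variables do not carry over. Pictures are saved under pics/ and viewed, about 12 in all and at most 16, crops included, and the job is handed in when it is done.

Besides the shell and the picture viewer there is one more tool, called after "Request:" by a JSON object that holds its "method" and its "body", one argument or row to a line. carry_out: Moves the arm, as the interface text tells. Its arguments: {"type":"object","properties":{"deltas":{"type":"array"},"force":{"type":"number"}},"required":["deltas"]}

```bash
mkdir -p pics; ls; cat > h.py <<'E'
import numpy as np,cv2
from bench import manip
from scipy.spatial.transform import Rotation as R
def shot(n):
    d=manip.get_image(n); return d
def cloud(d):
    K=d["K"];z=d["range_z"];h,w=z.shape
    u,v=np.meshgrid(np.arange(w),np.arange(h))
    p=np.stack([(u-K[0,2])/K[0,0]*z,(v-K[1,2])/K[1,1]*z,z],-1)
    o=np.array(d["orientation"]); M=R.from_rotvec(o).as_matrix() if o.shape==(3,) else (R.from_quat(o).as_matrix() if o.shape==(4,) else o)
    P=p@M.T+np.array(d["xyz"]); P[z==0]=np.nan
    return P
def save(d,f): cv2.imwrite("pics/"+f,d["image"][:,:,::-1])
E
python3 - <<'E'
from h import *
print(manip.sense(),manip.tcp_to_grasp)
for n in("scene","top"):
    d=shot(n);save(d,n+"0.png");np.save(n+"0.npy",cloud(d));np.save(n+"0i.npy",d["image"]);print(n,d["K"],d["xyz"],d["orientation"])
E
```

```text
pics
{'time_s': 0.0, 'qpos': array([-1.39028577e+00,  3.78063019e-01,  7.96247557e-02,  1.27441055e+00,
       -2.22799560e-05,  1.46048335e+00]), 'qvel': array([-0.00131806,  0.00042019,  0.00063904, -0.00051008,  0.0015418 ,
       -0.00167134]), 'joint_efforts': array([ 1.40257191e-03, -4.63601446e+01,  2.69876540e+01,  2.06863799e-02,
        7.76706315e-06,  1.77570598e-06]), 'tool_pos': array([ 0.16474852, -0.55020115,  0.23036047]), 'orientation': array([-3.10640850e+00, -4.54919269e-01,  1.48015747e-04]), 'ft_force': array([ 0.26964599, -1.00320884, -1.03340494]), 'moment': array([-0.05535067, -0.02728629, -0.00561684]), 'gripper_width': 0.08535588226066644} 0.0187
scene [[533.42831053   0.         274.00518768]
 [  0.         533.42831053 205.26924908]
 [  0.           0.           1.        ]] [ 1.12282692 -0.17542378  1.05595296] [-2.1291708  -1.63020448  0.43719249]
top [[422.28868152   0.         278.51810799]
 [  0.         422.28868152 211.69119211]
 [  0.           0.           1.        ]] [ 0.48742974 -0.00934373  1.08077095] [-2.19172574  2.15931459 -0.06429095]
```

View pics/scene0.png

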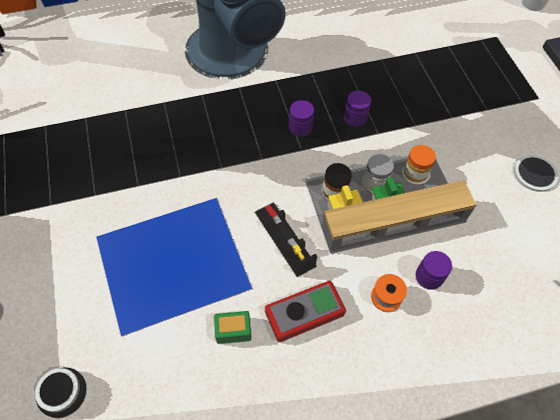

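View pics/top0.png

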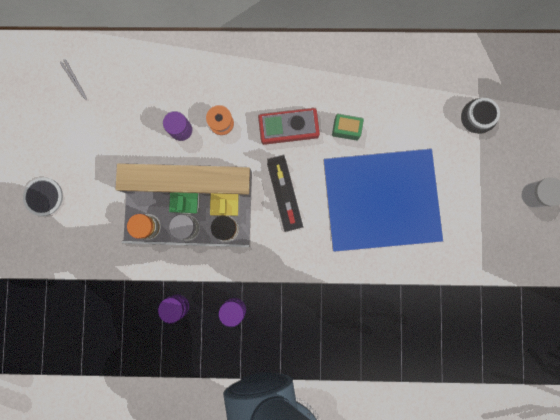

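The pictures show an amber jar with a black lid at top px (223,228), a steel-lid jar at (182,228) and an orange-lid tin at (140,227). The green rib is at (180,203), the yellow rib at (224,207), and the left bay looks empty. The driver is at (285,195) with red toward the robot, and the mat is at (383,200). The look-alikes are the purple jars at (172,310), (232,314) and (177,125). The orange spool at (219,120) could also be taken for the tin's orange lid.

```bash
python3 - <<'E'
from h import *
P=np.load("top0.npy");im=np.load("top0i.npy");hsv=cv2.cvtColor(im,cv2.COLOR_RGB2HSV)
z=P[...,2]
print("bench z",np.nanmedian(z[60:110,330:420]), "mat",P[200,383],"robotpx",P[400,265])
def fit(mask,name):
    p=P[mask];p=p[~np.isnan(p[:,0])]
    (c,s,a)=cv2.minAreaRect((p[:,:2]*1000).astype(np.float32))
    print(name,len(p),"rect c",np.round(c,1),"size",np.round(s,1),"ang",round(a,2),"mean",np.round(p.mean(0)*1000,1),"z med",np.round(np.median(p[:,2])*1000,1))
def box(u0,u1,v0,v1):
    m=np.zeros(z.shape,bool);m[v0:v1,u0:u1]=1;return m
H,S,V=hsv[...,0],hsv[...,1],hsv[...,2]
fit(box(105,260,150,200)&(z>.066)&(z<.086)&(H>8)&(H<22),"shelf")
fit(box(310,450,140,260)&(H>105)&(H<125)&(S>150),"mat")
fit(box(260,310,150,240)&(z>.003)&(V<90),"holder")
fit(box(260,310,150,240)&(H>22)&(H<32)&(S>150),"dyellow")
fit(box(260,310,150,240)&((H<6)|(H>174))&(S>150),"dred")
for n,u,v in(("tin",140,227),("steel",182,228),("amber",223,228)):
    p=P[v-18:v+18,u-20:u+20].reshape(-1,3);p=p[(p[:,2]>.070)&(p[:,2]<.083)]
    print(n,len(p),np.round(np.array(cv2.minEnclosingCircle((p[:,:2]*1000).astype(np.float32))[0]),1),cv2.minEnclosingCircle((p[:,:2]*1000).astype(np.float32))[1],p[:,2].max())
fit(box(160,205,190,218)&(H>50)&(H<75)&(S>120)&(z>.065),"grib")
fit(box(205,245,190,218)&(H>22)&(H<32)&(S>120)&(z>.065),"yrib")
for n,u,v in(("purpA",172,310),("purpB",232,314),("purpC",177,125),("spool",219,118),("meter",289,126),("sponge",348,127)): print(n,np.round(P[v,u]*1000))
print("emptybay",np.round(P[200,140]*1000))
q=cv2.resize(im[150:255,105:315],None,fx=3.7,fy=3.7,interpolation=cv2.INTER_CUBIC);cv2.imwrite("pics/crop1.png",q[:,:,::-1])
E
```

```text
bench z 0.0010171344443777874 mat [ 0.60133912 -0.25673383  0.00913691] robotpx [0.21798249 0.02123179 0.33146295]
shelf 3611 rect c [641.3 241.3] size [323.2  66.5] ang 89.02 mean [640.2 239.9  76.7] z med 76.8
mat 8301 rect c [ 603.2 -256.9] size [231.  273.8] ang 5.99 mean [ 601.1 -257.4    4. ] z med 4.0
holder 1105 rect c [611.8  -6.1] size [180.1  47.5] ang 15.2 mean [615.5  -4.6  19. ] z med 8.3
dyellow 0 rect c [0. 0.] size [0. 0.] ang 0.0 mean [nan nan nan] z med nan
dred 0 rect c [0. 0.] size [0. 0.] ang 0.0 mean [nan nan nan] z med nan
tin 482 [525.1 340.6] 29.666900634765625 0.08261510015144713
steel 474 [529.9 239.7] 34.26255416870117 0.08188429433191724
amber 498 [530.2 140.3] 35.657440185546875 0.08162755472144367
grib 48 rect c [579.7 244.4] size [29.  13.6] ang 2.27 mean [577.  244.1  78.9] z med 78.9
yrib 107 rect c [575.9 143.1] size [14.3 36.4] ang 89.34 mean [575.5 142.5  77.4] z med 78.3
purpA [326. 256.  69.]
purpB [319. 113.  69.]
purpC [772. 259.  71.]
spool [797. 160.  49.]
meter [782. -15.  39.]
sponge [ 779. -162.   46.]
emptybay [593. 365.   5.]<stdin>:8: RuntimeWarning: Mean of empty slice.
  ret = um.true_divide(
  return _methods._mean(a, axis=axis, dtype=dtype,
  ret = ret.dtype.type(ret / rcount)
```

View pics/crop1.png

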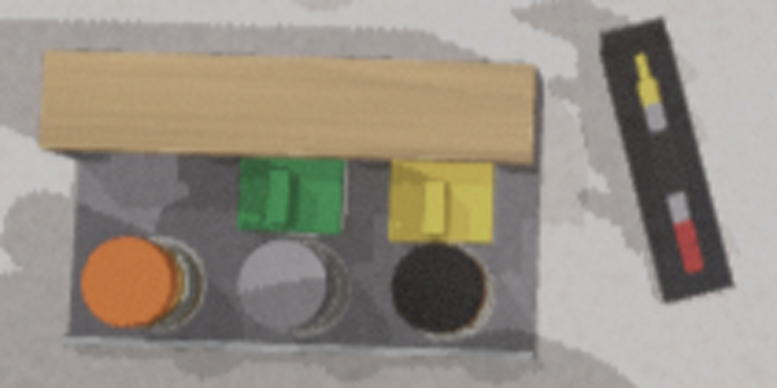

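Two boxes are present: green in the middle bay and yellow in the right bay. Floor depth in the left bay shows it is empty. I'll measure the driver by casting rays onto its plane, and check the ground in front of the riser.

```bash
cat >> h.py <<'E'
def ray(d,u,v,h):
    M=R.from_rotvec(d["orientation"]).as_matrix();K=d["K"]
    r=np.stack([(np.asarray(u)-K[0,2])/K[0,0],(np.asarray(v)-K[1,2])/K[1,1],np.ones_like(np.asarray(u,float))],-1)@M.T
    c=np.array(d["xyz"]);return c+r*((h-c[2])/r[...,2])[...,None]
def driver(d,u0,u1,v0,v1):
    f=d["image"].astype(int);r,g,b=f[...,0],f[...,1],f[...,2];o={}
    for n,m in(("y",(r>130)&(g>110)&(b<.55*g)),("r",(r>110)&(g<.55*r)&(b<.55*r))):
        v,u=np.nonzero(m[v0:v1,u0:u1]);p=ray(d,u+u0,v+v0,.034);o[n]=p.mean(0)
        (c,s,a)=cv2.minAreaRect((p[:,:2]*1000).astype(np.float32));print(n,len(u),np.round(p.mean(0)*1000,1),np.round(c,1),np.round(s,1),round(a,1))
    e=o["y"]-o["r"];print("yaw y-r",np.degrees(np.arctan2(e[1],e[0])),"len",np.linalg.norm(e),"mid",(o["y"]+o["r"])/2)
E
python3 - <<'E'
from h import *
d=shot("top");driver(d,265,305,150,240)
d2=shot("scene");driver(d2,250,320,195,280)
P=np.load("top0.npy")
for u,v in((205,300),(205,280),(200,262),(320,270),(300,300)):print(u,v,np.round(P[v,u]*1000))
p=P[150:240,265:305].reshape(-1,3);q=p[(p[:,2]>.05)&(p[:,2]<.063)];print("endplate",len(q),q.mean(0))
q=p[(p[:,2]>.038)&(p[:,2]<.049)];print("sleeve/forks",len(q),q.mean(0))
E
```

```text
y 40 [666.3   7.8  34. ] [668.5   7. ] [30.7 10.2] 7.2
r 67 [555.2 -22.4  34. ] [554.8 -22.6] [32.6 12.7] 14.8
yaw y-r 15.238194866095146 len 0.11507585851298514 mid [ 0.61074097 -0.00728335  0.034     ]
y 77 [665.3   8.   34. ] [667.3   8. ] [35.2 12.7] 8.2
r 75 [555.5 -21.8  34. ] [555.4 -21.8] [31.8 13.4] 19.6
yaw y-r 15.192515877593605 len 0.11385413990897826 mid [ 0.61039498 -0.00692426  0.034     ]
205 300 [342. 191.   3.]
205 280 [392. 192.   2.]
200 262 [437. 207.  -1.]
320 270 [422. -99.   2.]
300 300 [346. -49.   2.]
endplate 62 [0.6964768  0.01762822 0.05657656]
sleeve/forks 376 [ 0.61662324 -0.00542343  0.04250993]
```

Request:
{"method": "carry_out", "body": {
  "deltas": [
    {"hand": 0.05,"slide": [0.035,-0.0235,0],"dr": [0,0,0]},
    {"hand": 0.05,"slide": [0.07,-0.047,0],"dr": [0,0,0]},
    {"hand": 0.05,"slide": [0.105,-0.07,0],"dr": [0,0,0]},
    {"hand": 0.05,"slide": [0.14,-0.094,0],"dr": [0,0,0]},
    {"hand": 0.05,"slide": [0.146,-0.098,0],"dr": [0,0,0]}
  ],
  "force": 40
}}

```text
time_s: 0.62
tool_pos: [0.279, -0.4099, 0.2308]
orientation: [-3.103, -0.462, -0.002]
ft_force: [-0.0, -0.1, -0.4]
gripper_width: 0.05
```

Request:
{"method": "carry_out", "body": {
  "deltas": [
    {"hand": 0.05,"slide": [0.146,-0.098,0.02],"dr": [0,0,0]},
    {"hand": 0.05,"slide": [0.146,-0.098,0.02],"dr": [0,0,0]},
    {"hand": 0.05,"slide": [0.146,-0.098,0.02],"dr": [0,0,0]},
    {"hand": 0.05,"slide": [0.146,-0.098,0.02],"dr": [0,0,0]},
    {"hand": 0.05,"slide": [0.146,-0.098,0.02],"dr": [0,0,0]}
  ]
}}

```text
time_s: 1.03
tool_pos: [0.3918, -0.2698, 0.2109]
orientation: [-3.1, -0.468, -0.003]
ft_force: [0.6, 0.0, -0.4]
gripper_width: 0.0504
```

Request:
{"method": "carry_out", "body": {
  "deltas": [
    {"hand": 0.05,"slide": [0.146,-0.098,0.02],"dr": [0,0,0]},
    {"hand": 0.05,"slide": [0.146,-0.098,0.02],"dr": [0,0,0]},
    {"hand": 0.05,"slide": [0.146,-0.098,0.02],"dr": [0,0,0]},
    {"hand": 0.05,"slide": [0.146,-0.098,0.02],"dr": [0,0,0]},
    {"hand": 0.05,"slide": [0.146,-0.098,0.02],"dr": [0,0,0]}
  ]
}}

```text
time_s: 1.45
tool_pos: [0.5047, -0.1292, 0.1911]
orientation: [-3.097, -0.474, -0.005]
ft_force: [-0.2, -0.6, 0.0]
gripper_width: 0.0501
```

```bash
cat >> h.py <<'E'
def go(*ts):
    s=manip.sense();p=s["tool_pos"];M=R.from_rotvec(s["orientation"]).as_matrix()
    print("at",np.round(p*1000,1),"x-yaw",round(np.degrees(np.arctan2(M[1,0],M[0,0])),2),"w",round(s["gripper_width"]*1000,1),"F",np.round(s["ft_force"],1),"t",round(s["time_s"],1),"q6",round(s["qpos"][5],2))
    for x,y,z,yaw in ts:
        T=(R.from_euler("z",yaw,degrees=True)*R.from_euler("x",180,degrees=True)).as_matrix()
        print("slide",np.round(M.T@(np.array([x,y,z])-p),4),"dr",np.round(R.from_matrix(M.T@T).as_rotvec(),4))
E
python3 -c "
from h import *
go((.6115,-.0065,.10,15.2))"
```

```text
at [ 504.7 -129.2  191.1] x-yaw 17.42 w 50.1 F [-0.2 -0.6  0. ] t 1.4 q6 2.46
slide [ 0.1383 -0.0844  0.0923] dr [-0.0076 -0.004   0.0387]
```

Request:
{"method": "carry_out", "body": {
  "deltas": [
    {"hand": 0.05,"slide": [0.035,-0.021,0.02],"dr": [-0.0076,-0.004,0.0387]},
    {"hand": 0.05,"slide": [0.07,-0.042,0.045],"dr": [-0.0076,-0.004,0.0387]},
    {"hand": 0.05,"slide": [0.105,-0.063,0.07],"dr": [-0.0076,-0.004,0.0387]},
    {"hand": 0.05,"slide": [0.1383,-0.0844,0.0923],"dr": [-0.0076,-0.004,0.0387]},
    {"hand": 0.05,"slide": [0.1383,-0.0844,0.0923],"dr": [-0.0076,-0.004,0.0387]}
  ]
}}

```text
time_s: 1.87
tool_pos: [0.6124, -0.0038, 0.0972]
orientation: [-3.112, -0.419, 0.002]
ft_force: [-0.8, 0.0, -0.6]
gripper_width: 0.0501
```

```bash
python3 -c "
from h import *
go((.6115,-.0065,.06,15.2),(.6115,-.0065,.016,15.2))
d=shot('scene');save(d,'s1.png');cv2.imwrite('pics/s1c.png',cv2.resize(d['image'][150:300,200:400,::-1],None,fx=3,fy=3))"
```

```text
at [612.4  -3.8  97.2] x-yaw 15.32 w 50.1 F [-0.8  0.  -0.6] t 1.9 q6 2.76
slide [-0.0015  0.0024  0.0372] dr [-0.0015  0.0014  0.0022]
slide [-0.0015  0.0025  0.0812] dr [-0.0015  0.0014  0.0022]
```

View pics/s1c.png

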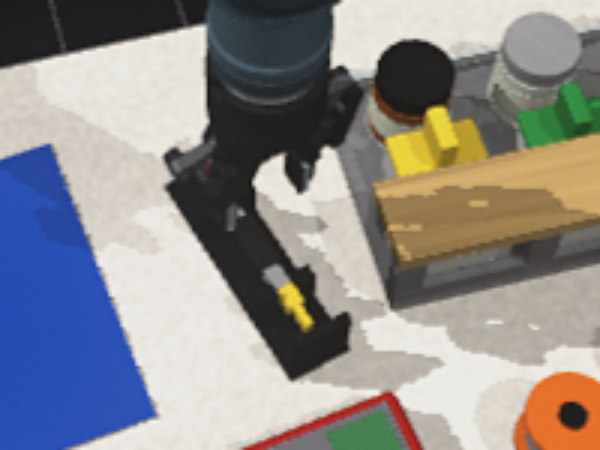

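The crop shows the gripper above the sleeve, around (250,200), between the forks and clear of the riser. I'll lower and grip.

Request:
{"method": "carry_out", "body": {
  "deltas": [
    {"hand": 0.05,"slide": [-0.0015,0.0024,0.0372],"dr": [-0.0015,0.0014,0.0022]},
    {"hand": 0.05,"slide": [-0.0015,0.0024,0.06],"dr": [-0.0015,0.0014,0.0022]},
    {"hand": 0.05,"slide": [-0.0015,0.0024,0.08],"dr": [-0.0015,0.0014,0.0022]},
    {"hand": 0.05,"slide": [-0.0015,0.0024,0.08],"dr": [-0.0015,0.0014,0.0022]},
    {"hand": 0.05,"slide": [-0.0015,0.0024,0.08],"dr": [-0.0015,0.0014,0.0022]}
  ]
}}

```text
time_s: 2.33
tool_pos: [0.6105, -0.0044, 0.0143]
orientation: [-3.111, -0.418, 0.006]
ft_force: [0.3, 0.2, -0.0]
gripper_width: 0.0501
```

Request:
{"method": "carry_out", "body": {
  "deltas": [
    {"hand": 0.0,"slide": [0,0,0],"dr": [0,0,0]},
    {"hand": 0.0,"slide": [0,0,0],"dr": [0,0,0]},
    {"hand": 0.0,"slide": [0,0,0],"dr": [0,0,0]},
    {"hand": 0.0,"slide": [0,0,0],"dr": [0,0,0]},
    {"hand": 0.0,"slide": [0,0,0],"dr": [0,0,0]}
  ],
  "force": 60
}}

```text
time_s: 2.75
tool_pos: [0.6122, -0.0048, 0.0163]
orientation: [-3.112, -0.418, 0.001]
ft_force: [-1.7, -1.3, 6.4]
gripper_width: 0.0192
```

```bash
python3 -c "
from h import *
go((.6115,-.0065,.017,15.2),(.6115,-.0065,.12,15.2))"
```

```text
at [612.2  -4.8  16.3] x-yaw 15.31 w 19.2 F [-1.7 -1.3  6.4] t 2.8 q6 2.76
slide [-0.0011  0.0014 -0.0007] dr [-0.0015  0.0003  0.0019]
slide [-0.0011  0.0013 -0.1037] dr [-0.0015  0.0003  0.0019]
```

Request:
{"method": "carry_out", "body": {
  "deltas": [
    {"hand": 0.0,"slide": [0,0,-0.03],"dr": [0,0,0]},
    {"hand": 0.0,"slide": [0,0,-0.06],"dr": [0,0,0]},
    {"hand": 0.0,"slide": [0,0,-0.1],"dr": [0,0,0]},
    {"hand": 0.0,"slide": [0,0,-0.1],"dr": [0,0,0]},
    {"hand": 0.0,"slide": [0,0,-0.1],"dr": [0,0,0]}
  ]
}}

```text
time_s: 3.17
tool_pos: [0.615, -0.0053, 0.1199]
orientation: [3.113, 0.418, 0.01]
ft_force: [0.6, 0.3, -2.1]
gripper_width: 0.019
```

Request:
{"method": "carry_out", "body": {
  "deltas": [
    {"hand": 0.0,"slide": [0,0,0],"dr": [0,0,-0.12]},
    {"hand": 0.0,"slide": [0,0,0],"dr": [0,0,-0.24]},
    {"hand": 0.0,"slide": [0,0,0],"dr": [0,0,-0.36]},
    {"hand": 0.0,"slide": [0,0,0],"dr": [0,0,-0.48]},
    {"hand": 0.0,"slide": [0,0,0],"dr": [0,0,-0.6]}
  ]
}}

```text
time_s: 3.58
tool_pos: [0.6136, -0.0051, 0.118]
orientation: [2.846, 1.328, 0.005]
ft_force: [1.7, 0.2, -0.5]
gripper_width: 0.019
```

Request:
{"method": "carry_out", "body": {
  "deltas": [
    {"hand": 0.0,"slide": [0,0,0],"dr": [0,0,-0.12]},
    {"hand": 0.0,"slide": [0,0,0],"dr": [0,0,-0.24]},
    {"hand": 0.0,"slide": [0,0,0],"dr": [0,0,-0.36]},
    {"hand": 0.0,"slide": [0,0,0],"dr": [0,0,-0.48]},
    {"hand": 0.0,"slide": [0,0,0],"dr": [0,0,-0.6]}
  ]
}}

```text
time_s: 4.0
tool_pos: [0.6122, -0.0049, 0.1161]
orientation: [-2.32, -2.117, -0.001]
ft_force: [-0.9, 0.3, -0.8]
gripper_width: 0.0191
```

Request:
{"method": "carry_out", "body": {
  "deltas": [
    {"hand": 0.0,"slide": [0,0,0],"dr": [0,0,-0.12]},
    {"hand": 0.0,"slide": [0,0,0],"dr": [0,0,-0.24]},
    {"hand": 0.0,"slide": [0,0,0],"dr": [0,0,-0.36]},
    {"hand": 0.0,"slide": [0,0,0],"dr": [0,0,-0.48]},
    {"hand": 0.0,"slide": [0,0,0],"dr": [0,0,-0.6]}
  ]
}}

```text
time_s: 4.42
tool_pos: [0.6107, -0.0048, 0.1142]
orientation: [-1.582, -2.71, 0.0]
ft_force: [-0.3, -0.5, 0.2]
gripper_width: 0.0192
```

Request:
{"method": "carry_out", "body": {
  "deltas": [
    {"hand": 0.0,"slide": [0,0,0],"dr": [0,0,-0.12]},
    {"hand": 0.0,"slide": [0,0,0],"dr": [0,0,-0.24]},
    {"hand": 0.0,"slide": [0,0,0],"dr": [0,0,-0.36]},
    {"hand": 0.0,"slide": [0,0,0],"dr": [0,0,-0.48]},
    {"hand": 0.0,"slide": [0,0,0],"dr": [0,0,-0.6]}
  ]
}}

```text
time_s: 4.83
tool_pos: [0.6093, -0.0046, 0.1122]
orientation: [-0.7, -3.055, -0.001]
ft_force: [-0.7, 0.2, -0.9]
gripper_width: 0.0187
```

```bash
python3 -c "
from h import *
go((.6120,-.0055,.117,195.2))"
```

```text
at [609.3  -4.6 112.2] x-yaw 154.18 w 18.7 F [-0.7  0.2 -0.9] t 4.8 q6 0.34
slide [-0.0028  0.0004 -0.0048] dr [ 0.0016 -0.0071 -0.7159]
```

Request:
{"method": "carry_out", "body": {
  "deltas": [
    {"hand": 0.0,"slide": [-0.0028,0.0004,-0.0048],"dr": [0,0,-0.12]},
    {"hand": 0.0,"slide": [-0.0028,0.0004,-0.0048],"dr": [0,0,-0.24]},
    {"hand": 0.0,"slide": [-0.0028,0.0004,-0.0048],"dr": [0,0,-0.36]},
    {"hand": 0.0,"slide": [-0.0028,0.0004,-0.0048],"dr": [0,0,-0.48]},
    {"hand": 0.0,"slide": [-0.0028,0.0004,-0.0048],"dr": [0.0016,-0.0071,-0.6]}
  ]
}}

```text
time_s: 5.25
tool_pos: [0.6108, -0.0054, 0.115]
orientation: [0.243, -3.129, -0.0]
ft_force: [0.1, 0.1, 0.2]
gripper_width: 0.019
```

Request:
{"method": "carry_out", "body": {
  "deltas": [
    {"hand": 0.0,"slide": [0,0,0],"dr": [0,0,-0.1]},
    {"hand": 0.0,"slide": [0,0,0],"dr": [0,0,-0.13]},
    {"hand": 0.0,"slide": [0,0,0],"dr": [0,0,-0.13]},
    {"hand": 0.0,"slide": [0,0,0],"dr": [0,0,-0.13]}
  ]
}}

```text
time_s: 5.58
tool_pos: [0.6097, -0.0053, 0.1136]
orientation: [0.444, -3.104, -0.002]
ft_force: [-0.0, -0.7, -1.3]
gripper_width: 0.0192
```

```bash
python3 -c "
from h import *
go((.6120,-.0055,.06,195.25),(.6120,-.0055,.017,195.25))
d=shot('scene');save(d,'s2.png');cv2.imwrite('pics/s2c.png',cv2.resize(d['image'][130:300,200:400,::-1],None,fx=3,fy=3))"
```

```text
at [609.7  -5.3 113.6] x-yaw -163.71 w 19.2 F [-0.  -0.7 -1.3] t 5.6 q6 -0.4
slide [-0.0024 -0.001   0.0536] dr [ 0.002  -0.0056  0.0181]
slide [-0.0027 -0.0011  0.0966] dr [ 0.002  -0.0056  0.0181]
```

View pics/s2c.png

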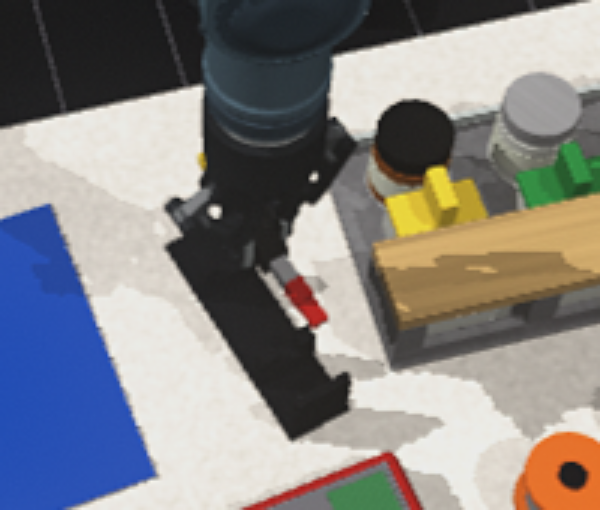

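The picture shows the blade turned, with red now toward the end plate at (310,300) and yellow hidden behind the gripper. I'll lower in steps.

Request:
{"method": "carry_out", "body": {
  "deltas": [
    {"hand": 0.0,"slide": [-0.0024,-0.001,0.025],"dr": [0.002,-0.0056,0.0181]},
    {"hand": 0.0,"slide": [-0.0024,-0.001,0.05],"dr": [0.002,-0.0056,0.0181]},
    {"hand": 0.0,"slide": [-0.0024,-0.001,0.05],"dr": [0.002,-0.0056,0.0181]},
    {"hand": 0.0,"slide": [-0.0024,-0.001,0.05],"dr": [0.002,-0.0056,0.0181]}
  ]
}}

```text
time_s: 5.97
tool_pos: [0.6102, -0.0053, 0.0623]
orientation: [0.416, -3.11, -0.002]
ft_force: [-0.5, 0.3, -0.4]
gripper_width: 0.0186
```

```bash
python3 -c "
from h import *
go((.6120,-.0055,.017,195.25))"
```

```text
at [610.2  -5.3  62.3] x-yaw -164.77 w 18.6 F [-0.5  0.3 -0.4] t 6.0 q6 -0.38
slide [-0.0019 -0.0007  0.0453] dr [ 0.0015 -0.004  -0.0004]
```

Request:
{"method": "carry_out", "body": {
  "deltas": [
    {"hand": 0.0,"slide": [-0.002,-0.0005,0.015],"dr": [0.0015,-0.004,0]},
    {"hand": 0.0,"slide": [-0.002,-0.0005,0.03],"dr": [0.0015,-0.004,0]},
    {"hand": 0.0,"slide": [-0.002,-0.0005,0.04],"dr": [0.0015,-0.004,0]},
    {"hand": 0.0,"slide": [-0.002,-0.0005,0.0445],"dr": [0.0015,-0.004,0]},
    {"hand": 0.0,"slide": [-0.002,-0.0005,0.0445],"dr": [0.0015,-0.004,0]}
  ]
}}

```text
time_s: 6.38
tool_pos: [0.6117, -0.0052, 0.0176]
orientation: [0.416, -3.113, -0.0]
ft_force: [0.4, -0.1, -0.5]
gripper_width: 0.019
```

```bash
python3 -c "
from h import *
go((.6120,-.0055,.017,195.25))"
```

```text
at [611.7  -5.2  17.6] x-yaw -164.78 w 19.0 F [ 0.4 -0.1 -0.5] t 6.4 q6 -0.38
slide [-0.0002 -0.0003  0.0006] dr [ 0.0004 -0.0009 -0.0005]
```

Request:
{"method": "carry_out", "body": {
  "deltas": [
    {"hand": 0.05,"slide": [0,0,0],"dr": [0,0,0]},
    {"hand": 0.05,"slide": [0,0,0],"dr": [0,0,0]},
    {"hand": 0.05,"slide": [0,0,0],"dr": [0,0,0]},
    {"hand": 0.05,"slide": [0,0,0],"dr": [0,0,0]}
  ]
}}

```text
time_s: 6.72
tool_pos: [0.6125, -0.0054, 0.0186]
orientation: [-0.416, 3.113, -0.0]
ft_force: [-0.5, -0.0, -1.0]
gripper_width: 0.0503
```

Request:
{"method": "carry_out", "body": {
  "deltas": [
    {"hand": 0.05,"slide": [0,0,-0.03],"dr": [0,0,0]},
    {"hand": 0.05,"slide": [0,0,-0.07],"dr": [0,0,0]},
    {"hand": 0.05,"slide": [0,0,-0.11],"dr": [0,0,0]},
    {"hand": 0.085,"slide": [0,0,-0.15],"dr": [0,0,0]},
    {"hand": 0.085,"slide": [0,0,-0.16],"dr": [0,0,0]}
  ]
}}

```text
time_s: 7.13
tool_pos: [0.6161, -0.0057, 0.1867]
orientation: [-0.415, 3.102, -0.005]
ft_force: [2.5, -0.7, 0.7]
gripper_width: 0.0723
```

```bash
python3 -c "
from h import *
d=shot('scene');save(d,'s3.png');P=cloud(d)
cv2.imwrite('pics/s3c.png',cv2.resize(d['image'][130:300,200:480,::-1],None,fx=2.8,fy=2.8))
driver(d,250,320,195,280)
P0=np.load('top0.npy')
for n,u,v,PP,su in(('tin',140,227,P0,20),('steel',182,228,P0,20),('amber',223,228,P0,20),('tin s',422,155,P,17),('steel s',379,166,P,17),('amber s',338,175,P,17)):
    p=PP[v-20:v+20,u-su:u+su].reshape(-1,3);p=p[(p[:,2]>.073)&(p[:,2]<.079)]
    print(n,len(p),np.round(p.mean(0)*1000,1),np.round((np.nanpercentile(p,2,0)+np.nanpercentile(p,98,0))*500,1),np.round((np.nanpercentile(p,98,0)-np.nanpercentile(p,2,0))*1000))
go((.5265,.2425,.15,179))"
```

```text
y 69 [558.1 -20.3  34. ] [556.1 -21. ] [33.1 14. ] 14.8
r 91 [669.    9.8  34. ] [669.2   9.3] [34.7 13.3] 11.0
yaw y-r -164.83017946419994 len 0.11491324547715992 mid [ 0.61354758 -0.00526423  0.034     ]
tin 411 [525.  340.6  76.5] [524.9 340.6  76.2] [51. 53.  5.]
steel 433 [525.2 239.4  76.6] [531.  239.3  76.3] [65. 53.  5.]
amber 436 [525.8 140.3  76.5] [531.7 139.9  76.1] [68. 52.  5.]
tin s 337 [527.8 341.7  75.2] [527.2 341.7  75.7] [52. 53.  5.]
steel s 413 [532.8 240.4  75.3] [541.4 240.4  75.7] [82. 51.  5.]
amber s 427 [531.3 140.9  75.5] [539.5 140.7  75.8] [79. 50.  5.]
at [616.4  -5.7 186.1] x-yaw -164.77 w 79.0 F [-0.  -0.   0.8] t 7.2 q6 -0.38
slide [0.022  0.2633 0.0346] dr [-0.003   0.0127  0.2831]
```

View pics/s3c.png

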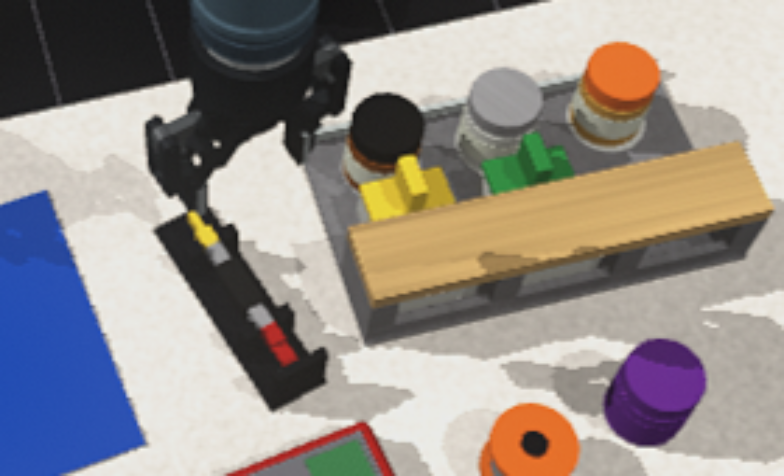

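The picture shows the driver seated in both forks, yellow at the open end (200,225) and red at the end plate (280,345). All three jars are on their marks. Next is the steel-lid jar.

Request:
{"method": "carry_out", "body": {
  "deltas": [
    {"hand": 0.085,"slide": [0.003,0.038,0.004],"dr": [0,0.003,0.1]},
    {"hand": 0.085,"slide": [0.006,0.076,0.008],"dr": [-0.001,0.008,0.2]},
    {"hand": 0.085,"slide": [0.01,0.114,0.012],"dr": [-0.003,0.0127,0.2831]},
    {"hand": 0.085,"slide": [0.013,0.152,0.017],"dr": [-0.003,0.0127,0.2831]},
    {"hand": 0.085,"slide": [0.017,0.19,0.02],"dr": [-0.003,0.0127,0.2831]}
  ]
}}

```text
time_s: 7.6
tool_pos: [0.549, 0.1743, 0.1635]
orientation: [-0.029, -3.14, 0.0]
ft_force: [0.4, 0.4, -0.0]
gripper_width: 0.0847
```

```bash
python3 -c "
from h import *
go((.5248,.2405,.11,179),(.5248,.2405,.032,179))"
```

```text
at [549.  174.3 163.5] x-yaw 178.96 w 84.7 F [ 0.4  0.4 -0. ] t 7.6 q6 0.22
slide [0.0253 0.0658 0.0535] dr [-0.0003 -0.0016 -0.0008]
slide [0.0252 0.0658 0.1315] dr [-0.0003 -0.0016 -0.0008]
```

Request:
{"method": "carry_out", "body": {
  "deltas": [
    {"hand": 0.085,"slide": [0.0126,0.033,0.025],"dr": [0,-0.0016,0]},
    {"hand": 0.085,"slide": [0.0253,0.0658,0.05],"dr": [0,-0.0016,0]},
    {"hand": 0.085,"slide": [0.0253,0.0658,0.0535],"dr": [0,-0.0016,0]},
    {"hand": 0.085,"slide": [0.0253,0.0658,0.0535],"dr": [0,-0.0016,0]}
  ]
}}

```text
time_s: 7.93
tool_pos: [0.521, 0.2415, 0.1065]
orientation: [-0.022, -3.135, 0.004]
ft_force: [-0.3, -1.0, 0.2]
gripper_width: 0.0852
```

```bash
python3 -c "
from h import *
go((.5248,.2405,.032,179))"
```

```text
at [521.  241.5 106.5] x-yaw 179.18 w 85.2 F [-0.3 -1.   0.2] t 7.9 q6 0.34
slide [-0.0042 -0.0007  0.0745] dr [-0.0026 -0.0064  0.0031]
```

Request:
{"method": "carry_out", "body": {
  "deltas": [
    {"hand": 0.085,"slide": [-0.0042,-0.0007,0.03],"dr": [-0.0026,-0.0064,0.0031]},
    {"hand": 0.085,"slide": [-0.0042,-0.0007,0.06],"dr": [-0.0026,-0.0064,0.0031]},
    {"hand": 0.085,"slide": [-0.0042,-0.0007,0.0745],"dr": [-0.0026,-0.0064,0.0031]},
    {"hand": 0.085,"slide": [-0.0042,-0.0007,0.0745],"dr": [-0.0026,-0.0064,0.0031]},
    {"hand": 0.085,"slide": [-0.0042,-0.0007,0.0745],"dr": [-0.0026,-0.0064,0.0031]}
  ]
}}

```text
time_s: 8.35
tool_pos: [0.5249, 0.2392, 0.0319]
orientation: [-0.03, -3.14, 0.001]
ft_force: [0.2, 0.1, 0.5]
gripper_width: 0.0849
```

Request:
{"method": "carry_out", "body": {
  "deltas": [
    {"hand": 0.04,"slide": [0,0,0],"dr": [0,0,0]},
    {"hand": 0.04,"slide": [0,0,0],"dr": [0,0,0]},
    {"hand": 0.04,"slide": [0,0,0],"dr": [0,0,0]},
    {"hand": 0.04,"slide": [0,0,0],"dr": [0,0,0]},
    {"hand": 0.04,"slide": [0,0,0],"dr": [0,0,0]}
  ],
  "force": 60
}}

```text
time_s: 8.77
tool_pos: [0.5272, 0.2396, 0.0343]
orientation: [0.031, 3.138, 0.0]
ft_force: [0.4, -0.7, 7.0]
gripper_width: 0.0589
```

```bash
python3 -c "
from h import *
go((.5248,.2405,.032,179),(.5248,.2405,.125,179))"
```

```text
at [527.2 239.6  34.3] x-yaw 178.88 w 58.9 F [ 0.4 -0.7  7. ] t 8.8 q6 0.34
slide [0.0025 0.0009 0.0023] dr [ 0.0002  0.0037 -0.0021]
slide [ 0.0021  0.0009 -0.0907] dr [ 0.0002  0.0037 -0.0021]
```

Request:
{"method": "carry_out", "body": {
  "deltas": [
    {"hand": 0.04,"slide": [0,0,-0.03],"dr": [0,0,0]},
    {"hand": 0.04,"slide": [0,0,-0.06],"dr": [0,0,0]},
    {"hand": 0.04,"slide": [0.01,0,-0.085],"dr": [0,0,0]},
    {"hand": 0.04,"slide": [0.045,-0.01,-0.085],"dr": [0,0,0]},
    {"hand": 0.04,"slide": [0.08,-0.025,-0.085],"dr": [0,0,0]}
  ]
}}

```text
time_s: 9.18
tool_pos: [0.4494, 0.2175, 0.1218]
orientation: [0.03, 3.13, 0.005]
ft_force: [-0.7, -0.2, -2.5]
gripper_width: 0.059
```

```bash
python3 -c "
from h import *
go((.402,.195,.10,179),(.402,.195,.06,179))"
```

```text
at [449.4 217.5 121.8] x-yaw 178.91 w 59.0 F [-0.7 -0.2 -2.5] t 9.2 q6 0.34
slide [ 0.0472 -0.0234  0.0212] dr [ 0.0032  0.0112 -0.0016]
slide [ 0.0477 -0.0236  0.0612] dr [ 0.0032  0.0112 -0.0016]
```

Request:
{"method": "carry_out", "body": {
  "deltas": [
    {"hand": 0.04,"slide": [0.032,-0.016,0.005],"dr": [0.0032,0.0112,0]},
    {"hand": 0.04,"slide": [0.0477,-0.0236,0.03],"dr": [0.0032,0.0112,0]},
    {"hand": 0.04,"slide": [0.0477,-0.0236,0.06],"dr": [0.0032,0.0112,0]},
    {"hand": 0.04,"slide": [0.0477,-0.0236,0.06],"dr": [0.0032,0.0112,0]},
    {"hand": 0.04,"slide": [0.0477,-0.0236,0.06],"dr": [0.0032,0.0112,0]}
  ]
}}

```text
time_s: 9.6
tool_pos: [0.4004, 0.1945, 0.0607]
orientation: [-0.03, -3.138, 0.002]
ft_force: [1.1, 1.0, -2.1]
gripper_width: 0.059
```

```bash
python3 -c "
from h import *
go((.402,.195,.03,179))"
```

```text
at [400.4 194.5  60.7] x-yaw 178.91 w 59.0 F [ 1.1  1.  -2.1] t 9.6 q6 0.33
slide [-0.0016  0.0006  0.0307] dr [-0.001  -0.003  -0.0016]
```

Request:
{"method": "carry_out", "body": {
  "deltas": [
    {"hand": 0.04,"slide": [-0.0016,0.0006,0.015],"dr": [0,-0.003,0]},
    {"hand": 0.04,"slide": [-0.0016,0.0006,0.026],"dr": [0,-0.003,0]},
    {"hand": 0.04,"slide": [-0.0016,0.0006,0.0315],"dr": [0,-0.003,0]},
    {"hand": 0.04,"slide": [-0.0016,0.0006,0.0315],"dr": [0,-0.003,0]},
    {"hand": 0.04,"slide": [-0.0016,0.0006,0.0315],"dr": [0,-0.003,0]}
  ]
}}

```text
time_s: 10.02
tool_pos: [0.4031, 0.1954, 0.0302]
orientation: [0.03, 3.14, -0.001]
ft_force: [0.9, 0.8, -2.5]
gripper_width: 0.0588
```

Request:
{"method": "carry_out", "body": {
  "deltas": [
    {"hand": 0.085,"slide": [0,0,0],"dr": [0,0,0]},
    {"hand": 0.085,"slide": [0,0,0],"dr": [0,0,0]},
    {"hand": 0.085,"slide": [0,0,0],"dr": [0,0,0]},
    {"hand": 0.085,"slide": [0,0,0],"dr": [0,0,0]},
    {"hand": 0.085,"slide": [0,0,0],"dr": [0,0,0]}
  ]
}}

```text
time_s: 10.43
tool_pos: [0.4035, 0.1955, 0.0306]
orientation: [0.03, 3.139, -0.001]
ft_force: [0.7, -0.5, 0.7]
gripper_width: 0.085
```

Request:
{"method": "carry_out", "body": {
  "deltas": [
    {"hand": 0.085,"slide": [0,0,-0.03],"dr": [0,0,0]},
    {"hand": 0.085,"slide": [0,0,-0.06],"dr": [0,0,0]},
    {"hand": 0.085,"slide": [0,0,-0.1],"dr": [0,0,0]},
    {"hand": 0.06,"slide": [-0.03,0.01,-0.11],"dr": [0,0,0]},
    {"hand": 0.06,"slide": [-0.07,0.02,-0.11],"dr": [0,0,0]}
  ]
}}

```text
time_s: 10.85
tool_pos: [0.4744, 0.2151, 0.1453]
orientation: [0.028, 3.134, 0.003]
ft_force: [0.4, -0.2, 0.7]
gripper_width: 0.0635
```

```bash
python3 -c "
from h import *
go((.579,.2435,.11,179),(.579,.2435,.052,179))
P=cloud(shot('top'));p=P.reshape(-1,3);q=p[(abs(p[:,0]-.402)<.05)&(abs(p[:,1]-.195)<.06)&(p[:,2]>.062)&(p[:,2]<.078)];print(len(q),q.mean(0) if len(q) else 0)"
```

```text
at [474.4 215.1 145.3] x-yaw 178.97 w 63.5 F [ 0.4 -0.2  0.7] t 10.8 q6 0.32
slide [-0.1038  0.0302  0.0361] dr [ 0.0018  0.0071 -0.0004]
slide [-0.1034  0.0301  0.0941] dr [ 0.0018  0.0071 -0.0004]
488 [0.40036495 0.19372373 0.07074963]
```

Request:
{"method": "carry_out", "body": {
  "deltas": [
    {"hand": 0.05,"slide": [-0.035,0.01,0.01],"dr": [0.0018,0.0071,0]},
    {"hand": 0.05,"slide": [-0.07,0.02,0.02],"dr": [0.0018,0.0071,0]},
    {"hand": 0.05,"slide": [-0.1036,0.0302,0.03],"dr": [0.0018,0.0071,0]},
    {"hand": 0.05,"slide": [-0.1036,0.0302,0.036],"dr": [0.0018,0.0071,0]},
    {"hand": 0.05,"slide": [-0.1036,0.0302,0.036],"dr": [0.0018,0.0071,0]}
  ]
}}

```text
time_s: 11.32
tool_pos: [0.5889, 0.2447, 0.105]
orientation: [0.032, 3.139, -0.0]
ft_force: [-1.5, 0.4, -0.8]
gripper_width: 0.0501
```

```bash
python3 -c "
from h import *
go((.579,.2435,.052,179))"
```

```text
at [588.9 244.7 105. ] x-yaw 178.85 w 50.1 F [-1.5  0.4 -0.8] t 11.3 q6 0.31
slide [ 0.01   -0.0014  0.0529] dr [-0.0001  0.0026 -0.0026]
```

Request:
{"method": "carry_out", "body": {
  "deltas": [
    {"hand": 0.05,"slide": [0.01,-0.0014,0.005],"dr": [0,0.0026,-0.0026]},
    {"hand": 0.05,"slide": [0.01,-0.0014,0.02],"dr": [0,0.0026,-0.0026]},
    {"hand": 0.05,"slide": [0.01,-0.0014,0.04],"dr": [0,0.0026,-0.0026]},
    {"hand": 0.05,"slide": [0.01,-0.0014,0.0525],"dr": [0,0.0026,-0.0026]},
    {"hand": 0.05,"slide": [0.01,-0.0014,0.0525],"dr": [0,0.0026,-0.0026]}
  ]
}}

```text
time_s: 11.73
tool_pos: [0.5749, 0.2424, 0.0502]
orientation: [-0.027, -3.136, 0.003]
ft_force: [-0.3, -0.3, -1.1]
gripper_width: 0.0499
```

Request:
{"method": "carry_out", "body": {
  "deltas": [
    {"hand": 0.0,"slide": [0,0,0],"dr": [0,0,0]},
    {"hand": 0.0,"slide": [0,0,0],"dr": [0,0,0]},
    {"hand": 0.0,"slide": [0,0,0],"dr": [0,0,0]},
    {"hand": 0.0,"slide": [0,0,0],"dr": [0,0,0]},
    {"hand": 0.0,"slide": [0,0,0],"dr": [0,0,0]}
  ],
  "force": 70
}}

```text
time_s: 12.15
tool_pos: [0.5756, 0.2428, 0.0518]
orientation: [-0.027, -3.137, 0.002]
ft_force: [-2.0, 0.3, 6.0]
gripper_width: 0.0122
```

```bash
python3 -c "
from h import *
go((.579,.2435,.053,179),(.515,.2445,.053,179))"
```

```text
at [575.6 242.8  51.8] x-yaw 179.02 w 12.2 F [-2.   0.3  6. ] t 12.2 q6 0.31
slide [-0.0034  0.0008 -0.0012] dr [-0.001  -0.004   0.0003]
slide [ 0.0607  0.0007 -0.0009] dr [-0.001  -0.004   0.0003]
```

Request:
{"method": "carry_out", "body": {
  "deltas": [
    {"hand": 0.0,"slide": [0.012,0,-0.002],"dr": [0,0,0]},
    {"hand": 0.0,"slide": [0.028,0,-0.003],"dr": [0,0,0]},
    {"hand": 0.0,"slide": [0.045,0,-0.003],"dr": [0,0,0]},
    {"hand": 0.0,"slide": [0.062,0,-0.003],"dr": [0,0,0]},
    {"hand": 0.0,"slide": [0.062,0,-0.003],"dr": [0,0,0]}
  ]
}}

```text
time_s: 12.57
tool_pos: [0.5095, 0.2434, 0.0545]
orientation: [-0.025, -3.133, 0.003]
ft_force: [-1.4, -1.1, -1.5]
gripper_width: 0.0126
```

```bash
python3 -c "
from h import *
go((.514,.2437,.18,179))
d=shot('scene');cv2.imwrite('pics/s4c.png',cv2.resize(d['image'][90:270,240:500,::-1],None,fx=2.8,fy=2.8))"
```

```text
at [509.5 243.4  54.5] x-yaw 179.09 w 12.6 F [-1.4 -1.1 -1.5] t 12.6 q6 0.35
slide [-3.400e-03  1.000e-04 -1.256e-01] dr [-0.0023 -0.0087  0.0015]
```

View pics/s4c.png

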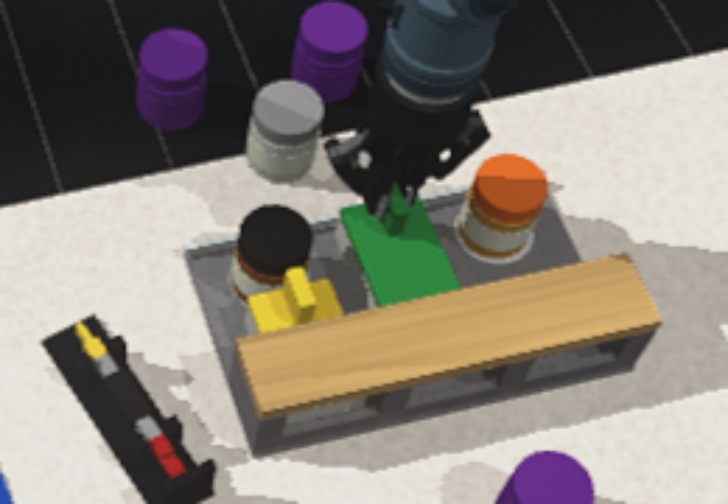

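The picture shows the green box pulled clear of the shelf at (400,250), gripped by its rib. The steel-lid jar stands aside at (285,130). I'll lift and carry the box to the mat.

Request:
{"method": "carry_out", "body": {
  "deltas": [
    {"hand": 0.0,"slide": [0,0,-0.02],"dr": [-0.002,-0.008,0]},
    {"hand": 0.0,"slide": [0,0,-0.05],"dr": [-0.002,-0.008,0]},
    {"hand": 0.0,"slide": [0,0,-0.08],"dr": [-0.002,-0.008,0]},
    {"hand": 0.0,"slide": [0,0,-0.1],"dr": [-0.002,-0.008,0]},
    {"hand": 0.0,"slide": [0,-0.02,-0.105],"dr": [-0.002,-0.008,0]}
  ]
}}

```text
time_s: 13.03
tool_pos: [0.5162, 0.2269, 0.1646]
orientation: [0.021, 3.131, 0.007]
ft_force: [0.5, -0.4, -1.6]
gripper_width: 0.0129
```

Request:
{"method": "carry_out", "body": {
  "deltas": [
    {"hand": 0.0,"slide": [-0.004,-0.03,0],"dr": [0,0,0]},
    {"hand": 0.0,"slide": [-0.008,-0.06,0],"dr": [0,0,0]},
    {"hand": 0.0,"slide": [-0.012,-0.09,0],"dr": [0,0,0]},
    {"hand": 0.0,"slide": [-0.016,-0.12,0],"dr": [0,0,0]},
    {"hand": 0.0,"slide": [-0.02,-0.15,0],"dr": [0,0,0]}
  ]
}}

```text
time_s: 13.45
tool_pos: [0.5355, 0.0749, 0.1645]
orientation: [0.021, 3.129, 0.007]
ft_force: [0.3, -0.3, -1.7]
gripper_width: 0.0129
```

Request:
{"method": "carry_out", "body": {
  "deltas": [
    {"hand": 0.0,"slide": [-0.004,-0.03,0],"dr": [0,0,0]},
    {"hand": 0.0,"slide": [-0.008,-0.06,0],"dr": [0,0,0]},
    {"hand": 0.0,"slide": [-0.012,-0.09,0],"dr": [0,0,0]},
    {"hand": 0.0,"slide": [-0.016,-0.12,0],"dr": [0,0,0]},
    {"hand": 0.0,"slide": [-0.02,-0.15,0],"dr": [0,0,0]}
  ]
}}

```text
time_s: 13.87
tool_pos: [0.5546, -0.0777, 0.1645]
orientation: [0.022, 3.128, 0.005]
ft_force: [-0.4, 0.4, -1.4]
gripper_width: 0.0128
```

```bash
python3 -c "
from h import *
go((.572,-.2,.14,179),(.572,-.2,.055,179))"
```

```text
at [554.6 -77.7 164.5] x-yaw 179.2 w 12.8 F [-0.4  0.4 -1.4] t 13.9 q6 -0.24
slide [-0.0188 -0.1221  0.0243] dr [0.0036 0.0139 0.0035]
slide [-0.0176 -0.1224  0.1093] dr [0.0036 0.0139 0.0035]
```

Request:
{"method": "carry_out", "body": {
  "deltas": [
    {"hand": 0.0,"slide": [-0.006,-0.04,0.01],"dr": [0.0036,0.0139,0.0035]},
    {"hand": 0.0,"slide": [-0.012,-0.08,0.02],"dr": [0.0036,0.0139,0.0035]},
    {"hand": 0.0,"slide": [-0.018,-0.115,0.04],"dr": [0.0036,0.0139,0.0035]},
    {"hand": 0.0,"slide": [-0.018,-0.12,0.07],"dr": [0.0036,0.0139,0.0035]},
    {"hand": 0.0,"slide": [-0.018,-0.1222,0.09],"dr": [0.0036,0.0139,0.0035]}
  ]
}}

```text
time_s: 14.28
tool_pos: [0.573, -0.204, 0.0724]
orientation: [0.035, 3.14, -0.003]
ft_force: [0.1, 1.1, -1.9]
gripper_width: 0.0128
```

```bash
python3 -c "
from h import *
go((.572,-.2,.055,179),(.572,-.2,.05,179))"
```

```text
at [ 573.  -204.    72.4] x-yaw 178.73 w 12.8 F [ 0.1  1.1 -1.9] t 14.3 q6 -0.42
slide [0.0012 0.004  0.0174] dr [-0.0016  0.0012 -0.0046]
slide [0.0012 0.004  0.0224] dr [-0.0016  0.0012 -0.0046]
```

Request:
{"method": "carry_out", "body": {
  "deltas": [
    {"hand": 0.0,"slide": [0,0.004,0.01],"dr": [0,0,0]},
    {"hand": 0.0,"slide": [0,0.004,0.018],"dr": [0,0,0]},
    {"hand": 0.0,"slide": [0,0.004,0.0232],"dr": [0,0,0]},
    {"hand": 0.0,"slide": [0,0.004,0.0232],"dr": [0,0,0]},
    {"hand": 0.0,"slide": [0,0.004,0.0232],"dr": [0,0,0]}
  ]
}}

```text
time_s: 14.7
tool_pos: [0.5743, -0.2005, 0.0501]
orientation: [0.034, 3.138, -0.004]
ft_force: [0.1, -0.6, -2.5]
gripper_width: 0.0131
```

Request:
{"method": "carry_out", "body": {
  "deltas": [
    {"hand": 0.05,"slide": [0,0,0],"dr": [0,0,0]},
    {"hand": 0.05,"slide": [0,0,0],"dr": [0,0,0]},
    {"hand": 0.05,"slide": [0,0,0],"dr": [0,0,0]},
    {"hand": 0.05,"slide": [0,0,0],"dr": [0,0,0]}
  ]
}}

```text
time_s: 15.03
tool_pos: [0.5748, -0.2006, 0.0507]
orientation: [0.034, 3.137, -0.005]
ft_force: [0.4, 0.4, -0.3]
gripper_width: 0.0499
```

Request:
{"method": "carry_out", "body": {
  "deltas": [
    {"hand": 0.05,"slide": [0,0,-0.03],"dr": [0,0,0]},
    {"hand": 0.085,"slide": [0,0,-0.06],"dr": [0,0,0]},
    {"hand": 0.085,"slide": [0.01,0.03,-0.08],"dr": [0,0,0]},
    {"hand": 0.085,"slide": [0.03,0.065,-0.09],"dr": [0,0,0]},
    {"hand": 0.085,"slide": [0.04,0.1,-0.09],"dr": [0,0,0]}
  ]
}}

```text
time_s: 15.45
tool_pos: [0.5376, -0.0996, 0.1435]
orientation: [0.037, 3.132, -0.007]
ft_force: [0.7, 1.2, 0.2]
gripper_width: 0.0851
```

```bash
cat > chk.py <<'E'
from h import *
def blobs(d,verbose=1):
    P=cloud(d);hsv=cv2.cvtColor(d["image"],cv2.COLOR_RGB2HSV);H,S,V=[hsv[...,i].astype(int) for i in range(3)]
    z=P[...,2];x=P[...,0];y=P[...,1]
    ws={"green":(H>45)&(H<80)&(S>110)&(x<.72),"yellow":(H>20)&(H<34)&(S>120)&((y>.07)|(y<-.08)),"amberlid":(V<70)&(z>.066)&(z<.08)&(x>.35)&(x<.6)&(y>.07)&(y<.35),"tinlid":(H<16)&(S>150)&(z>.066)&(z<.082)&(x<.6)&(y>.06),"steellid":(S<60)&(V>90)&(z>.064)&(z<.08)&(x>.36)&(x<.56)&(y>.07)}
    for n,m in ws.items():
        k,l,st,c=cv2.connectedComponentsWithStats((m&~np.isnan(z)).astype(np.uint8))
        for i in range(1,k):
            if st[i,4]<60: continue
            p=P[l==i];q=p
            print(n,st[i,4],"c",np.round(p.mean(0)*1000,1),"rect",[np.round(a,1) for a in cv2.minAreaRect((p[:,:2]*1000).astype(np.float32))],"z5-95",np.round(np.percentile(p[:,2],[5,50,95])*1000))
E
python3 -c "
from chk import *
blobs(shot('top'));go((.4035,.1955,.11,179))"
```

```text
yellow 584 c [581.5 142.4  52.7] rect [array([582.1, 143. ]), array([68.1, 52.4]), np.float64(88.3)] z5-95 [44. 48. 79.]
amberlid 435 c [523.  139.4  76.5] rect [array([523.5, 139.8]), array([54.2, 56.6]), np.float64(12.5)] z5-95 [74. 77. 79.]
tinlid 460 c [524.2 339.3  76.5] rect [array([523.8, 340.4]), array([55.7, 56. ]), np.float64(14.8)] z5-95 [73. 77. 80.]
steellid 481 c [400.8 193.4  70.6] rect [array([400.5, 193.5]), array([57.5, 57.2]), np.float64(30.8)] z5-95 [68. 71. 74.]
at [534.1 -92.4 141.9] x-yaw 179.0 w 85.1 F [-3.9  5.   0.1] t 15.5 q6 -0.27
slide [0.1358 0.2855 0.0318] dr [0.0019 0.0044 0.    ]
```

Request:
{"method": "carry_out", "body": {
  "deltas": [
    {"hand": 0.085,"slide": [0.015,0.033,0],"dr": [0,0.004,0]},
    {"hand": 0.085,"slide": [0.03,0.066,0],"dr": [0,0.004,0]},
    {"hand": 0.085,"slide": [0.046,0.1,0],"dr": [0,0.004,0]},
    {"hand": 0.085,"slide": [0.062,0.135,0],"dr": [0,0.004,0]},
    {"hand": 0.085,"slide": [0.078,0.17,0],"dr": [0,0.004,0]}
  ]
}}

```text
time_s: 15.92
tool_pos: [0.4584, 0.0803, 0.1421]
orientation: [0.028, 3.14, 0.003]
ft_force: [0.4, 0.2, 0.3]
gripper_width: 0.0853
```

```bash
python3 -c "
from chk import *
go((.4032,.1955,.11,179))"
```

```text
at [458.4  80.3 142.1] x-yaw 178.98 w 85.3 F [0.4 0.2 0.3] t 15.9 q6 0.05
slide [0.0573 0.1141 0.0322] dr [ 0.002   0.0011 -0.0004]
```

Request:
{"method": "carry_out", "body": {
  "deltas": [
    {"hand": 0.085,"slide": [0.02,0.038,0.01],"dr": [0.002,0,0]},
    {"hand": 0.085,"slide": [0.04,0.076,0.02],"dr": [0.002,0,0]},
    {"hand": 0.085,"slide": [0.0573,0.112,0.03],"dr": [0.002,0,0]},
    {"hand": 0.085,"slide": [0.0573,0.1135,0.032],"dr": [0.002,0,0]},
    {"hand": 0.085,"slide": [0.0573,0.1135,0.032],"dr": [0.002,0,0]}
  ]
}}

```text
time_s: 16.33
tool_pos: [0.4012, 0.1964, 0.1094]
orientation: [-0.02, -3.141, 0.001]
ft_force: [-0.0, 0.4, 0.1]
gripper_width: 0.0851
```

```bash
python3 -c "
from chk import *
go((.4032,.1955,.03,179))"
```

```text
at [401.2 196.4 109.4] x-yaw 179.27 w 85.1 F [-0.   0.4  0.1] t 16.3 q6 0.33
slide [-0.002  -0.0008  0.0794] dr [-0.0006 -0.0007  0.0047]
```

Request:
{"method": "carry_out", "body": {
  "deltas": [
    {"hand": 0.085,"slide": [-0.002,-0.001,0.03],"dr": [0,0,0.0047]},
    {"hand": 0.085,"slide": [-0.002,-0.001,0.06],"dr": [0,0,0.0047]},
    {"hand": 0.085,"slide": [-0.002,-0.001,0.079],"dr": [0,0,0.0047]},
    {"hand": 0.085,"slide": [-0.002,-0.001,0.079],"dr": [0,0,0.0047]},
    {"hand": 0.085,"slide": [-0.002,-0.001,0.079],"dr": [0,0,0.0047]}
  ]
}}

```text
time_s: 16.75
tool_pos: [0.4032, 0.194, 0.0302]
orientation: [-0.03, -3.139, 0.003]
ft_force: [0.4, -0.1, -0.4]
gripper_width: 0.085
```

Request:
{"method": "carry_out", "body": {
  "deltas": [
    {"hand": 0.04,"slide": [0,0,0],"dr": [0,0,0]},
    {"hand": 0.04,"slide": [0,0,0],"dr": [0,0,0]},
    {"hand": 0.04,"slide": [0,0,0],"dr": [0,0,0]},
    {"hand": 0.04,"slide": [0,0,0],"dr": [0,0,0]},
    {"hand": 0.04,"slide": [0,0,0],"dr": [0,0,0]}
  ],
  "force": 60
}}

```text
time_s: 17.17
tool_pos: [0.4055, 0.1943, 0.0323]
orientation: [0.031, 3.139, -0.001]
ft_force: [-0.3, -0.9, 5.4]
gripper_width: 0.0588
```

Request:
{"method": "carry_out", "body": {
  "deltas": [
    {"hand": 0.04,"slide": [0,0,-0.03],"dr": [0,0,0]},
    {"hand": 0.04,"slide": [0,0,-0.06],"dr": [0,0,0]},
    {"hand": 0.04,"slide": [-0.01,0,-0.095],"dr": [0,0,0]},
    {"hand": 0.04,"slide": [-0.045,0.015,-0.1],"dr": [0,0,0]},
    {"hand": 0.04,"slide": [-0.08,0.03,-0.1],"dr": [0,0,0]}
  ]
}}

```text
time_s: 17.58
tool_pos: [0.4883, 0.2234, 0.137]
orientation: [0.031, 3.133, 0.002]
ft_force: [1.7, 0.4, -2.3]
gripper_width: 0.0584
```

```bash
python3 -c "
from chk import *
go((.526,.2396,.09,179))"
```

```text
at [488.3 223.4 137. ] x-yaw 178.85 w 58.4 F [ 1.7  0.4 -2.3] t 17.6 q6 0.33
slide [-0.0369  0.0169  0.0474] dr [ 0.0014  0.0087 -0.0026]
```

Request:
{"method": "carry_out", "body": {
  "deltas": [
    {"hand": 0.04,"slide": [-0.025,0.012,0],"dr": [0.0014,0.0087,-0.0026]},
    {"hand": 0.04,"slide": [-0.0365,0.017,0.02],"dr": [0.0014,0.0087,-0.0026]},
    {"hand": 0.04,"slide": [-0.0365,0.017,0.05],"dr": [0.0014,0.0087,-0.0026]},
    {"hand": 0.04,"slide": [-0.0365,0.017,0.08],"dr": [0.0014,0.0087,-0.0026]},
    {"hand": 0.04,"slide": [-0.0365,0.017,0.085],"dr": [0.0014,0.0087,-0.0026]}
  ]
}}

```text
time_s: 18.0
tool_pos: [0.5225, 0.2385, 0.0479]
orientation: [-0.027, -3.134, 0.004]
ft_force: [-1.8, -0.2, -3.7]
gripper_width: 0.0588
```

```bash
python3 -c "
from chk import *
go((.526,.2396,.0367,179))"
```

```text
at [522.5 238.5  47.9] x-yaw 179.0 w 58.8 F [-1.8 -0.2 -3.7] t 18.0 q6 0.34
slide [-0.0035  0.0012  0.0112] dr [-0.0028 -0.0076 -0.0001]
```

Request:
{"method": "carry_out", "body": {
  "deltas": [
    {"hand": 0.04,"slide": [-0.0035,0.0012,0.006],"dr": [-0.0028,-0.0076,0]},
    {"hand": 0.04,"slide": [-0.0035,0.0012,0.011],"dr": [-0.0028,-0.0076,0]},
    {"hand": 0.04,"slide": [-0.0035,0.0012,0.011],"dr": [-0.0028,-0.0076,0]},
    {"hand": 0.04,"slide": [-0.0035,0.0012,0.011],"dr": [-0.0028,-0.0076,0]}
  ]
}}

```text
time_s: 18.33
tool_pos: [0.5273, 0.24, 0.0388]
orientation: [0.027, 3.138, 0.002]
ft_force: [0.1, -0.3, -2.3]
gripper_width: 0.0587
```

Request:
{"method": "carry_out", "body": {
  "deltas": [
    {"hand": 0.085,"slide": [0,0,0],"dr": [0,0,0]},
    {"hand": 0.085,"slide": [0,0,0],"dr": [0,0,0]},
    {"hand": 0.085,"slide": [0,0,0],"dr": [0,0,0]},
    {"hand": 0.085,"slide": [0,0,0],"dr": [0,0,0]},
    {"hand": 0.085,"slide": [0,0,0],"dr": [0,0,0]}
  ]
}}

```text
time_s: 18.75
tool_pos: [0.5275, 0.2401, 0.039]
orientation: [0.027, 3.138, 0.002]
ft_force: [-0.4, -0.7, -0.3]
gripper_width: 0.0849
```

Request:
{"method": "carry_out", "body": {
  "deltas": [
    {"hand": 0.085,"slide": [0,0,-0.03],"dr": [0,0,0]},
    {"hand": 0.085,"slide": [0,0,-0.06],"dr": [0,0,0]},
    {"hand": 0.085,"slide": [0,-0.01,-0.09],"dr": [0,0,0]},
    {"hand": 0.085,"slide": [0,-0.045,-0.09],"dr": [0,0,0]},
    {"hand": 0.085,"slide": [0,-0.08,-0.09],"dr": [0,0,0]}
  ]
}}

```text
time_s: 19.17
tool_pos: [0.5281, 0.1606, 0.1317]
orientation: [0.022, 3.132, 0.004]
ft_force: [0.9, -0.9, -0.6]
gripper_width: 0.0852
```

```bash
python3 -c "
from chk import *
go((.525,.140,.10,179),(.525,.140,.034,179));blobs(shot('scene'))"
```

```text
at [528.1 160.6 131.7] x-yaw 179.18 w 85.2 F [ 0.9 -0.9 -0.6] t 19.2 q6 0.19
slide [ 0.0031 -0.0207  0.0316] dr [0.0024 0.0097 0.0032]
slide [ 0.0037 -0.0208  0.0976] dr [0.0024 0.0097 0.0032]
green 1424 c [ 614.8 -201.7   44.7] rect [array([ 612.7, -203.1]), array([ 70.1, 102.4]), np.float64(88.3)] z5-95 [39. 42. 73.]
yellow 489 c [576.5 140.9  53.2] rect [array([571.1, 152.1]), array([66.8, 86.6]), np.float64(7.5)] z5-95 [41. 46. 77.]
amberlid 475 c [528.  139.7  74.5] rect [array([526.2, 139.9]), array([58.5, 55.7]), np.float64(26.4)] z5-95 [71. 75. 78.]
tinlid 461 c [528.9 339.7  74. ] rect [array([527.9, 342. ]), array([56.9, 59.4]), np.float64(22.3)] z5-95 [69. 74. 77.]
steellid 449 c [524.7 238.7  74.5] rect [array([523.6, 240.7]), array([58.3, 57.6]), np.float64(53.2)] z5-95 [71. 75. 78.]
```

Request:
{"method": "carry_out", "body": {
  "deltas": [
    {"hand": 0.085,"slide": [0.003,-0.0205,0.01],"dr": [0.002,0.008,0.003]},
    {"hand": 0.085,"slide": [0.0035,-0.0205,0.025],"dr": [0.0024,0.009,0.003]},
    {"hand": 0.085,"slide": [0.0037,-0.0205,0.055],"dr": [0.0024,0.009,0.003]},
    {"hand": 0.085,"slide": [0.0037,-0.0205,0.085],"dr": [0.0024,0.009,0.003]},
    {"hand": 0.085,"slide": [0.0037,-0.0205,0.0976],"dr": [0.0024,0.009,0.003]}
  ]
}}

```text
time_s: 19.63
tool_pos: [0.5206, 0.1322, 0.0293]
orientation: [-0.039, -3.134, 0.011]
ft_force: [-1.0, -0.7, -0.4]
gripper_width: 0.0853
```

Request:
{"method": "carry_out", "body": {
  "deltas": [
    {"hand": 0.04,"slide": [0,0,0],"dr": [0,0,0]},
    {"hand": 0.04,"slide": [0,0,0],"dr": [0,0,0]},
    {"hand": 0.04,"slide": [0,0,0],"dr": [0,0,0]},
    {"hand": 0.04,"slide": [0,0,0],"dr": [0,0,0]},
    {"hand": 0.04,"slide": [0,0,0],"dr": [0,0,0]}
  ],
  "force": 60
}}

```text
time_s: 20.05
tool_pos: [0.5213, 0.1322, 0.0302]
orientation: [-0.039, -3.135, 0.011]
ft_force: [-0.9, 0.8, -2.3]
gripper_width: 0.059
```

```bash
python3 -c "
from chk import *
go((.40,.19,.034,179))"
```

```text
at [521.3 132.2  30.2] x-yaw 178.57 w 59.0 F [-0.9  0.8 -2.3] t 20.1 q6 0.16
slide [ 0.1227  0.0548 -0.0035] dr [-0.0073 -0.006  -0.0074]
```

Request:
{"method": "carry_out", "body": {
  "deltas": [
    {"hand": 0.04,"slide": [0,0,-0.03],"dr": [0,0,0]},
    {"hand": 0.04,"slide": [0,0,-0.06],"dr": [-0.007,-0.006,0]},
    {"hand": 0.04,"slide": [0.01,0.005,-0.09],"dr": [-0.007,-0.006,0]},
    {"hand": 0.04,"slide": [0.04,0.02,-0.095],"dr": [-0.007,-0.006,0]},
    {"hand": 0.04,"slide": [0.075,0.035,-0.095],"dr": [-0.007,-0.006,0]}
  ]
}}

```text
time_s: 20.47
tool_pos: [0.4522, 0.1704, 0.1293]
orientation: [0.043, 3.131, 0.003]
ft_force: [-0.2, 1.9, -2.4]
gripper_width: 0.0585
```

```bash
python3 -c "
from chk import *
go((.402,.19,.055,179))"
```

```text
at [452.2 170.4 129.3] x-yaw 178.42 w 58.5 F [-0.2  1.9 -2.4] t 20.5 q6 0.26
slide [0.0514 0.0181 0.0738] dr [ 0.0018  0.0098 -0.01  ]
```

Request:
{"method": "carry_out", "body": {
  "deltas": [
    {"hand": 0.04,"slide": [0.03,0.01,0.0],"dr": [0.0018,0.0098,-0.01]},
    {"hand": 0.04,"slide": [0.0515,0.018,0.02],"dr": [0.0018,0.0098,-0.01]},
    {"hand": 0.04,"slide": [0.0515,0.018,0.05],"dr": [0.0018,0.0098,-0.01]},
    {"hand": 0.04,"slide": [0.0515,0.018,0.07],"dr": [0.0018,0.0098,-0.01]},
    {"hand": 0.04,"slide": [0.0515,0.018,0.07],"dr": [0.0018,0.0098,-0.01]}
  ]
}}

```text
time_s: 20.88
tool_pos: [0.3984, 0.189, 0.056]
orientation: [-0.026, -3.136, 0.004]
ft_force: [-0.9, 0.0, -2.9]
gripper_width: 0.0589
```

```bash
python3 -c "
from chk import *
go((.402,.19,.027,179))"
```

```text
at [398.4 189.   56. ] x-yaw 179.04 w 58.9 F [-0.9  0.  -2.9] t 20.9 q6 0.32
slide [-0.0038  0.0012  0.029 ] dr [-0.0023 -0.0055  0.0007]
```

Request:
{"method": "carry_out", "body": {
  "deltas": [
    {"hand": 0.04,"slide": [-0.0038,0.0012,0.012],"dr": [-0.0023,-0.0055,0]},
    {"hand": 0.04,"slide": [-0.0038,0.0012,0.024],"dr": [-0.0023,-0.0055,0]},
    {"hand": 0.04,"slide": [-0.0038,0.0012,0.029],"dr": [-0.0023,-0.0055,0]},
    {"hand": 0.04,"slide": [-0.0038,0.0012,0.029],"dr": [-0.0023,-0.0055,0]},
    {"hand": 0.04,"slide": [-0.0038,0.0012,0.029],"dr": [-0.0023,-0.0055,0]}
  ]
}}

```text
time_s: 21.3
tool_pos: [0.4027, 0.1901, 0.0279]
orientation: [0.027, 3.141, 0.0]
ft_force: [0.0, -0.4, -2.6]
gripper_width: 0.0588
```

Request:
{"method": "carry_out", "body": {
  "deltas": [
    {"hand": 0.085,"slide": [0,0,0],"dr": [0,0,0]},
    {"hand": 0.085,"slide": [0,0,0],"dr": [0,0,0]},
    {"hand": 0.085,"slide": [0,0,0],"dr": [0,0,0]},
    {"hand": 0.085,"slide": [0,0,0],"dr": [0,0,0]},
    {"hand": 0.085,"slide": [0,0,0],"dr": [0,0,0]}
  ]
}}

```text
time_s: 21.72
tool_pos: [0.4031, 0.1902, 0.0283]
orientation: [0.027, 3.14, 0.001]
ft_force: [0.2, -0.1, -0.1]
gripper_width: 0.0851
```

Request:
{"method": "carry_out", "body": {
  "deltas": [
    {"hand": 0.085,"slide": [0,0,-0.03],"dr": [0,0,0]},
    {"hand": 0.085,"slide": [0,0,-0.06],"dr": [0,0,0]},
    {"hand": 0.085,"slide": [0,0,-0.1],"dr": [0,0,0]},
    {"hand": 0.06,"slide": [-0.03,-0.01,-0.11],"dr": [0,0,0]},
    {"hand": 0.06,"slide": [-0.07,-0.02,-0.11],"dr": [0,0,0]}
  ]
}}

```text
time_s: 22.13
tool_pos: [0.4734, 0.1699, 0.1427]
orientation: [0.022, 3.135, 0.003]
ft_force: [0.9, 1.5, -0.1]
gripper_width: 0.0633
```

```bash
python3 -c "
from chk import *
go((.5755,.1420,.10,179));blobs(shot('top'))"
```

```text
at [473.4 169.9 142.7] x-yaw 179.2 w 63.3 F [ 0.9  1.5 -0.1] t 22.1 q6 0.23
slide [-0.1022 -0.0265  0.0433] dr [0.0021 0.0067 0.0034]
green 993 c [ 612.4 -202.2   46.8] rect [array([ 611.9, -202.1]), array([66.2, 98.1]), np.float64(88.6)] z5-95 [41. 44. 75.]
yellow 583 c [581.6 142.3  52.7] rect [array([583.1, 143.7]), array([52.2, 67.9]), np.float64(0.4)] z5-95 [44. 48. 80.]
amberlid 374 c [403.9 184.2  70.7] rect [array([402.9, 184.1]), array([44.1, 57.9]), np.float64(45.9)] z5-95 [68. 71. 74.]
steellid 99 c [537.7 225.7  75.6] rect [array([538.4, 227.6]), array([54. , 19.4]), np.float64(55.0)] z5-95 [69. 76. 79.]
```

Request:
{"method": "carry_out", "body": {
  "deltas": [
    {"hand": 0.05,"slide": [-0.03,-0.008,0.01],"dr": [0.002,0.0067,0.003]},
    {"hand": 0.05,"slide": [-0.06,-0.016,0.02],"dr": [0.002,0.0067,0.003]},
    {"hand": 0.05,"slide": [-0.09,-0.023,0.03],"dr": [0.002,0.0067,0.003]},
    {"hand": 0.05,"slide": [-0.099,-0.0255,0.038],"dr": [0.002,0.0067,0.003]},
    {"hand": 0.05,"slide": [-0.099,-0.0255,0.038],"dr": [0.002,0.0067,0.003]}
  ]
}}

```text
time_s: 22.6
tool_pos: [0.5831, 0.1391, 0.1024]
orientation: [0.038, 3.135, -0.004]
ft_force: [-0.3, -0.4, -0.3]
gripper_width: 0.0502
```

```bash
python3 -c "
from chk import *
go((.5765,.1425,.052,179));
d=shot('scene');P=cloud(d);p=P[(P[...,2]>.066)&(P[...,2]<.081)&(abs(P[...,0]-.577)<.03)&(abs(P[...,1]-.142)<.015)];print('rib',len(p),p.mean(0) if len(p) else '');blobs(d)"
```

```text
at [583.1 139.1 102.4] x-yaw 178.62 w 50.2 F [-0.3 -0.4 -0.3] t 22.6 q6 0.15
slide [0.007  0.0033 0.0503] dr [-0.0022  0.006  -0.0066]
rib 121 [0.57998168 0.14301896 0.07501449]
green 1432 c [ 614.8 -201.8   44.7] rect [array([ 612.3, -203.1]), array([ 70.1, 104. ]), np.float64(88.2)] z5-95 [39. 42. 73.]
yellow 467 c [577.8 140.7  53.8] rect [array([568.1, 145.5]), array([72. , 95.7]), np.float64(76.6)] z5-95 [42. 47. 78.]
amberlid 150 c [403.9 176.8  69. ] rect [array([404.1, 175.8]), array([25.8, 54. ]), np.float64(70.5)] z5-95 [67. 69. 72.]
tinlid 449 c [528.6 339.8  74.3] rect [array([526.7, 340.7]), array([54. , 59.5]), np.float64(70.0)] z5-95 [70. 75. 78.]
steellid 105 c [537.7 253.2  74.3] rect [array([536.8, 255.3]), array([18.6, 54.1]), np.float64(46.6)] z5-95 [71. 74. 77.]
```

Request:
{"method": "carry_out", "body": {
  "deltas": [
    {"hand": 0.05,"slide": [0.007,0.0033,0.003],"dr": [-0.002,0.006,-0.0066]},
    {"hand": 0.05,"slide": [0.006,0.0033,0.02],"dr": [-0.002,0.006,-0.0066]},
    {"hand": 0.05,"slide": [0.006,0.0033,0.04],"dr": [-0.002,0.006,-0.0066]},
    {"hand": 0.05,"slide": [0.006,0.0033,0.05],"dr": [-0.002,0.006,-0.0066]},
    {"hand": 0.05,"slide": [0.006,0.0033,0.05],"dr": [-0.002,0.006,-0.0066]}
  ]
}}

```text
time_s: 23.07
tool_pos: [0.5718, 0.1435, 0.0509]
orientation: [-0.024, -3.134, 0.001]
ft_force: [-0.1, 0.4, -0.8]
gripper_width: 0.0498
```

Request:
{"method": "carry_out", "body": {
  "deltas": [
    {"hand": 0.0,"slide": [0,0,0],"dr": [0,0,0]},
    {"hand": 0.0,"slide": [0,0,0],"dr": [0,0,0]},
    {"hand": 0.0,"slide": [0,0,0],"dr": [0,0,0]},
    {"hand": 0.0,"slide": [0,0,0],"dr": [0,0,0]},
    {"hand": 0.0,"slide": [0,0,0],"dr": [0,0,0]}
  ],
  "force": 70
}}

```text
time_s: 23.48
tool_pos: [0.5723, 0.1438, 0.0521]
orientation: [-0.024, -3.136, -0.0]
ft_force: [-1.9, 0.5, 4.5]
gripper_width: 0.0128
```

```bash
python3 -c "
from chk import *
go((.514,.1435,.055,179))"
```

```text
at [572.3 143.8  52.1] x-yaw 179.13 w 12.8 F [-1.9  0.5  4.5] t 23.5 q6 0.15
slide [ 0.0583 -0.0012 -0.0026] dr [ 0.0001 -0.0058  0.0024]
```

Request:
{"method": "carry_out", "body": {
  "deltas": [
    {"hand": 0.0,"slide": [0.012,0,-0.002],"dr": [0,0,0.002]},
    {"hand": 0.0,"slide": [0.028,0,-0.003],"dr": [0,0,0.002]},
    {"hand": 0.0,"slide": [0.045,0,-0.003],"dr": [0,0,0.002]},
    {"hand": 0.0,"slide": [0.062,0,-0.003],"dr": [0,0,0.002]},
    {"hand": 0.0,"slide": [0.062,0,-0.003],"dr": [0,0,0.002]}
  ]
}}

```text
time_s: 23.9
tool_pos: [0.5061, 0.1445, 0.0548]
orientation: [-0.026, -3.131, 0.001]
ft_force: [-1.2, -0.6, -1.7]
gripper_width: 0.013
```

Request:
{"method": "carry_out", "body": {
  "deltas": [
    {"hand": 0.0,"slide": [0,0,-0.02],"dr": [0,-0.008,0]},
    {"hand": 0.0,"slide": [0,0,-0.05],"dr": [0,-0.008,0]},
    {"hand": 0.0,"slide": [0,0,-0.08],"dr": [0,-0.008,0]},
    {"hand": 0.0,"slide": [0,0,-0.1],"dr": [0,-0.008,0]},
    {"hand": 0.0,"slide": [0,-0.02,-0.105],"dr": [0,-0.008,0]}
  ]
}}

```text
time_s: 24.32
tool_pos: [0.5107, 0.1269, 0.1644]
orientation: [0.02, 3.136, 0.004]
ft_force: [0.2, -0.7, -1.7]
gripper_width: 0.0129
```

```bash
python3 -c "
from chk import *
go((.572,-.31,.15,179));blobs(shot('scene'))"
```

```text
at [510.7 126.9 164.4] x-yaw 179.25 w 12.9 F [ 0.2 -0.7 -1.7] t 24.3 q6 0.14
slide [-0.0669 -0.4361  0.0138] dr [0.0024 0.0059 0.0044]
green 1428 c [ 614.7 -201.8   44.6] rect [array([ 604.3, -203. ]), array([ 70.3, 119.2]), np.float64(88.3)] z5-95 [39. 42. 73.]
yellow 1378 c [550.1 124.3 159. ] rect [array([491.2, 139.2]), array([ 85.5, 226.5]), np.float64(76.8)] z5-95 [153. 158. 187.]
tinlid 453 c [528.6 339.9  74.2] rect [array([527.5, 341.2]), array([58.3, 57.2]), np.float64(1.2)] z5-95 [70. 74. 78.]
steellid 427 c [524.3 239.6  74.7] rect [array([523.9, 240.1]), array([57.6, 56.3]), np.float64(53.9)] z5-95 [71. 75. 78.]
```

Request:
{"method": "carry_out", "body": {
  "deltas": [
    {"hand": 0.0,"slide": [-0.005,-0.032,0],"dr": [0,0.003,0]},
    {"hand": 0.0,"slide": [-0.01,-0.064,0],"dr": [0,0.003,0]},
    {"hand": 0.0,"slide": [-0.015,-0.096,0],"dr": [0,0.003,0]},
    {"hand": 0.0,"slide": [-0.02,-0.128,0],"dr": [0,0.003,0]},
    {"hand": 0.0,"slide": [-0.024,-0.16,0],"dr": [0,0.003,0]}
  ]
}}

```text
time_s: 24.78
tool_pos: [0.5325, -0.0403, 0.1643]
orientation: [0.027, 3.139, -0.006]
ft_force: [-0.7, 0.1, -1.4]
gripper_width: 0.0124
```

Request:
{"method": "carry_out", "body": {
  "deltas": [
    {"hand": 0.0,"slide": [-0.005,-0.032,0],"dr": [0,0,0]},
    {"hand": 0.0,"slide": [-0.01,-0.064,0],"dr": [0,0,0]},
    {"hand": 0.0,"slide": [-0.015,-0.096,0],"dr": [0,0,0]},
    {"hand": 0.0,"slide": [-0.02,-0.128,0],"dr": [0,0,0]},
    {"hand": 0.0,"slide": [-0.024,-0.16,0],"dr": [0,0,0]}
  ]
}}

```text
time_s: 25.2
tool_pos: [0.5543, -0.203, 0.1648]
orientation: [0.028, 3.138, -0.006]
ft_force: [0.7, 0.1, -0.6]
gripper_width: 0.0129
```

Request:
{"method": "carry_out", "body": {
  "deltas": [
    {"hand": 0.0,"slide": [-0.005,-0.032,0],"dr": [0,0,0]},
    {"hand": 0.0,"slide": [-0.01,-0.064,0],"dr": [0,0,0]},
    {"hand": 0.0,"slide": [-0.012,-0.096,0],"dr": [0,0,0]},
    {"hand": 0.0,"slide": [-0.012,-0.108,0],"dr": [0,0,0]},
    {"hand": 0.0,"slide": [-0.012,-0.108,0],"dr": [0,0,0]}
  ]
}}

```text
time_s: 25.62
tool_pos: [0.5644, -0.3152, 0.1645]
orientation: [0.035, 3.138, -0.008]
ft_force: [0.7, 1.0, -1.2]
gripper_width: 0.0124
```

```bash
python3 -c "
from chk import *
go((.572,-.315,.08,179))"
```

```text
at [ 564.4 -315.2  164.5] x-yaw 178.73 w 12.4 F [ 0.7  1.  -1.2] t 25.6 q6 -0.58
slide [-0.0073  0.0008  0.0845] dr [-0.0054  0.0034 -0.0047]
```

Request:
{"method": "carry_out", "body": {
  "deltas": [
    {"hand": 0.0,"slide": [-0.005,0,0.03],"dr": [-0.005,0.003,-0.004]},
    {"hand": 0.0,"slide": [-0.007,0,0.06],"dr": [-0.005,0.003,-0.004]},
    {"hand": 0.0,"slide": [-0.007,0,0.09],"dr": [-0.005,0.003,-0.004]},
    {"hand": 0.0,"slide": [-0.007,0,0.098],"dr": [-0.005,0.003,-0.004]},
    {"hand": 0.0,"slide": [-0.007,0,0.098],"dr": [-0.005,0.003,-0.004]}
  ]
}}

```text
time_s: 26.03
tool_pos: [0.5692, -0.3131, 0.0632]
orientation: [-0.027, -3.136, -0.007]
ft_force: [-0.4, -0.7, -1.1]
gripper_width: 0.0129
```

```bash
python3 -c "
from chk import *
go((.572,-.315,.0495,179))"
```

```text
at [ 569.2 -313.1   63.2] x-yaw 179.01 w 12.9 F [-0.4 -0.7 -1.1] t 26.0 q6 -0.58
slide [-0.0029 -0.0019  0.0137] dr [ 0.0041 -0.0059  0.0002]
```

Request:
{"method": "carry_out", "body": {
  "deltas": [
    {"hand": 0.0,"slide": [-0.003,-0.001,0.006],"dr": [0.004,-0.006,0]},
    {"hand": 0.0,"slide": [-0.003,-0.001,0.012],"dr": [0.004,-0.006,0]},
    {"hand": 0.0,"slide": [-0.003,-0.001,0.0137],"dr": [0.004,-0.006,0]},
    {"hand": 0.0,"slide": [-0.003,-0.001,0.0137],"dr": [0.004,-0.006,0]},
    {"hand": 0.0,"slide": [-0.003,-0.001,0.0137],"dr": [0.004,-0.006,0]}
  ]
}}

```text
time_s: 26.45
tool_pos: [0.5727, -0.3144, 0.0504]
orientation: [0.027, 3.14, -0.001]
ft_force: [-0.5, -0.2, -1.3]
gripper_width: 0.0128
```

Request:
{"method": "carry_out", "body": {
  "deltas": [
    {"hand": 0.05,"slide": [0,0,0],"dr": [0,0,0]},
    {"hand": 0.05,"slide": [0,0,0],"dr": [0,0,0]},
    {"hand": 0.05,"slide": [0,0,0],"dr": [0,0,0]},
    {"hand": 0.05,"slide": [0,0,0],"dr": [0,0,0]}
  ]
}}

```text
time_s: 26.78
tool_pos: [0.5731, -0.3147, 0.0511]
orientation: [0.027, 3.139, -0.002]
ft_force: [-0.1, 0.8, -0.7]
gripper_width: 0.0502
```

Request:
{"method": "carry_out", "body": {
  "deltas": [
    {"hand": 0.05,"slide": [0,0,-0.03],"dr": [0,0,0]},
    {"hand": 0.05,"slide": [0,0,-0.06],"dr": [0,0,0]},
    {"hand": 0.085,"slide": [0.005,0.01,-0.09],"dr": [0,0,0]},
    {"hand": 0.085,"slide": [0.017,0.045,-0.095],"dr": [0,0,0]},
    {"hand": 0.085,"slide": [0.03,0.08,-0.095],"dr": [0,0,0]}
  ]
}}

```text
time_s: 27.2
tool_pos: [0.5469, -0.2359, 0.1496]
orientation: [0.031, 3.131, -0.008]
ft_force: [1.0, 0.4, -0.6]
gripper_width: 0.0836
```

Request:
{"method": "carry_out", "body": {
  "deltas": [
    {"hand": 0.085,"slide": [0.012,0.035,0],"dr": [0,0,0]},
    {"hand": 0.085,"slide": [0.024,0.07,0],"dr": [0,0,0]},
    {"hand": 0.085,"slide": [0.036,0.105,0],"dr": [0,0,0]},
    {"hand": 0.085,"slide": [0.048,0.14,0],"dr": [0,0,0]},
    {"hand": 0.085,"slide": [0.06,0.175,0],"dr": [0,0,0]}
  ]
}}

```text
time_s: 27.62
tool_pos: [0.4897, -0.0583, 0.1484]
orientation: [0.032, 3.13, -0.008]
ft_force: [0.4, -0.3, -0.1]
gripper_width: 0.085
```

```bash
python3 -c "
from chk import *
go((.4031,.19,.11,179));d=shot('scene');blobs(d);cv2.imwrite('pics/s5.png',cv2.resize(d['image'][80:350,80:500,::-1],None,fx=1.8,fy=1.8))"
```

```text
at [489.7 -58.3 148.4] x-yaw 178.84 w 85.0 F [ 0.4 -0.3 -0.1] t 27.6 q6 -0.23
slide [0.092  0.2467 0.0361] dr [-0.0053  0.011  -0.0028]
green 1437 c [ 614.5 -201.9   44.4] rect [array([ 603.3, -203.2]), array([ 70.8, 123.3]), np.float64(88.3)] z5-95 [39. 42. 73.]
yellow 1532 c [ 610.4 -314.7   44.8] rect [array([ 592.3, -317.9]), array([ 76.3, 134.9]), np.float64(89.2)] z5-95 [39. 43. 73.]
amberlid 362 c [410.2 190.1  68.9] rect [array([408.3, 189.6]), array([57.5, 57. ]), np.float64(2.4)] z5-95 [67. 69. 72.]
tinlid 457 c [529.1 339.7  74.1] rect [array([527.5, 341.2]), array([55.7, 58.9]), np.float64(77.3)] z5-95 [69. 74. 78.]
steellid 446 c [524.7 238.5  74.6] rect [array([524.7, 239.5]), array([58.4, 56.1]), np.float64(82.5)] z5-95 [71. 75. 78.]
```

View pics/s5.png

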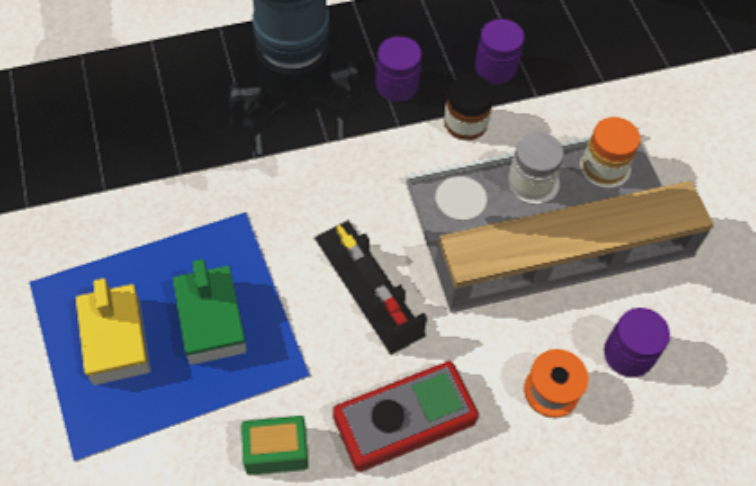

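The picture shows both boxes flat on the mat at (110,330) and (210,310), the driver seated with yellow at the open end, and the bystanders undisturbed. The amber jar stands at (468,110) and its mark is empty at (461,198). I'll return the amber jar.

Request:
{"method": "carry_out", "body": {
  "deltas": [
    {"hand": 0.085,"slide": [0.013,0.035,0],"dr": [-0.005,0.011,0]},
    {"hand": 0.085,"slide": [0.026,0.07,0],"dr": [-0.005,0.011,0]},
    {"hand": 0.085,"slide": [0.039,0.105,0],"dr": [-0.005,0.011,0]},
    {"hand": 0.085,"slide": [0.052,0.14,0],"dr": [-0.005,0.011,0]},
    {"hand": 0.085,"slide": [0.06,0.165,0],"dr": [-0.005,0.011,0]}
  ]
}}

```text
time_s: 28.08
tool_pos: [0.4273, 0.1158, 0.1479]
orientation: [-0.021, -3.137, -0.01]
ft_force: [-0.1, 0.0, -0.7]
gripper_width: 0.0852
```

```bash
python3 -c "
from chk import *
go((.4045,.19,.11,179))"
```

```text
at [427.3 115.8 147.9] x-yaw 179.23 w 85.2 F [-0.1  0.  -0.7] t 28.1 q6 0.13
slide [0.0236 0.0736 0.0384] dr [ 0.0063 -0.0043  0.004 ]
```

Request:
{"method": "carry_out", "body": {
  "deltas": [
    {"hand": 0.085,"slide": [0.011,0.036,0.01],"dr": [0.006,-0.004,0.004]},
    {"hand": 0.085,"slide": [0.0235,0.072,0.02],"dr": [0.006,-0.004,0.004]},
    {"hand": 0.085,"slide": [0.0235,0.0725,0.035],"dr": [0.006,-0.004,0.004]},
    {"hand": 0.085,"slide": [0.0235,0.0725,0.038],"dr": [0.006,-0.004,0.004]},
    {"hand": 0.085,"slide": [0.0235,0.0725,0.038],"dr": [0.006,-0.004,0.004]}
  ]
}}

```text
time_s: 28.5
tool_pos: [0.4037, 0.1886, 0.1097]
orientation: [-0.026, -3.139, 0.001]
ft_force: [-0.4, -0.2, 1.0]
gripper_width: 0.085
```

```bash
python3 -c "
from chk import *
go((.4045,.19,.03,179))"
```

```text
at [403.7 188.6 109.7] x-yaw 179.05 w 85.0 F [-0.4 -0.2  1. ] t 28.5 q6 0.31
slide [-0.001   0.0015  0.0797] dr [-0.0009 -0.0021  0.0009]
```

Request:
{"method": "carry_out", "body": {
  "deltas": [
    {"hand": 0.085,"slide": [-0.001,0.0015,0.03],"dr": [0,-0.002,0]},
    {"hand": 0.085,"slide": [-0.001,0.0015,0.06],"dr": [0,-0.002,0]},
    {"hand": 0.085,"slide": [-0.001,0.0015,0.079],"dr": [0,-0.002,0]},
    {"hand": 0.085,"slide": [-0.001,0.0015,0.079],"dr": [0,-0.002,0]},
    {"hand": 0.085,"slide": [-0.001,0.0015,0.079],"dr": [0,-0.002,0]}
  ]
}}

```text
time_s: 28.92
tool_pos: [0.4046, 0.1888, 0.0309]
orientation: [-0.03, -3.14, 0.002]
ft_force: [0.6, -0.2, 0.6]
gripper_width: 0.0852
```

Request:
{"method": "carry_out", "body": {
  "deltas": [
    {"hand": 0.04,"slide": [0,0,0],"dr": [0,0,0]},
    {"hand": 0.04,"slide": [0,0,0],"dr": [0,0,0]},
    {"hand": 0.04,"slide": [0,0,0],"dr": [0,0,0]},
    {"hand": 0.04,"slide": [0,0,0],"dr": [0,0,0]},
    {"hand": 0.04,"slide": [0,0,0],"dr": [0,0,0]}
  ],
  "force": 60
}}

```text
time_s: 29.33
tool_pos: [0.4068, 0.1891, 0.033]
orientation: [0.03, 3.139, -0.001]
ft_force: [0.2, -1.6, 6.1]
gripper_width: 0.0585
```

Request:
{"method": "carry_out", "body": {
  "deltas": [
    {"hand": 0.04,"slide": [0,0,-0.03],"dr": [0,0,0]},
    {"hand": 0.04,"slide": [0,0,-0.06],"dr": [0,0,0]},
    {"hand": 0.04,"slide": [-0.01,0,-0.095],"dr": [0,0,0]},
    {"hand": 0.04,"slide": [-0.045,-0.015,-0.1],"dr": [0,0,0]},
    {"hand": 0.04,"slide": [-0.08,-0.035,-0.1],"dr": [0,0,0]}
  ]
}}

```text
time_s: 29.75
tool_pos: [0.4887, 0.1539, 0.1379]
orientation: [0.025, 3.131, 0.003]
ft_force: [0.6, 1.7, -1.6]
gripper_width: 0.0589
```

```bash
python3 -c "
from chk import *
go((.5235,.14,.055,179))"
```

```text
at [488.7 153.9 137.9] x-yaw 179.09 w 58.9 F [ 0.6  1.7 -1.6] t 29.8 q6 0.2
slide [-0.0342 -0.0135  0.0832] dr [0.0019 0.0102 0.0017]
```

Request:
{"method": "carry_out", "body": {
  "deltas": [
    {"hand": 0.04,"slide": [-0.025,-0.01,0],"dr": [0.0019,0.0102,0]},
    {"hand": 0.04,"slide": [-0.0345,-0.0135,0.02],"dr": [0.0019,0.0102,0]},
    {"hand": 0.04,"slide": [-0.0345,-0.0135,0.05],"dr": [0.0019,0.0102,0]},
    {"hand": 0.04,"slide": [-0.0345,-0.0135,0.08],"dr": [0.0019,0.0102,0]},
    {"hand": 0.04,"slide": [-0.0345,-0.0135,0.084],"dr": [0.0019,0.0102,0]}
  ]
}}

```text
time_s: 30.17
tool_pos: [0.5203, 0.139, 0.0502]
orientation: [-0.026, -3.134, 0.002]
ft_force: [-1.7, -1.1, -3.0]
gripper_width: 0.0586
```

```bash
python3 -c "
from chk import *
go((.5245,.14,.038,179))"
```

```text
at [520.3 139.   50.2] x-yaw 179.05 w 58.6 F [-1.7 -1.1 -3. ] t 30.2 q6 0.16
slide [-0.0043  0.0011  0.0121] dr [-0.0013 -0.0076  0.0009]
```

Request:
{"method": "carry_out", "body": {
  "deltas": [
    {"hand": 0.04,"slide": [-0.0043,0.001,0.006],"dr": [-0.0013,-0.0076,0]},
    {"hand": 0.04,"slide": [-0.0043,0.001,0.0115],"dr": [-0.0013,-0.0076,0]},
    {"hand": 0.04,"slide": [-0.0043,0.001,0.0125],"dr": [-0.0013,-0.0076,0]},
    {"hand": 0.04,"slide": [-0.0043,0.001,0.0125],"dr": [-0.0013,-0.0076,0]}
  ]
}}

```text
time_s: 30.5
tool_pos: [0.5256, 0.1402, 0.0392]
orientation: [0.026, 3.139, 0.0]
ft_force: [0.4, -0.5, -2.2]
gripper_width: 0.0583
```

Request:
{"method": "carry_out", "body": {
  "deltas": [
    {"hand": 0.085,"slide": [0,0,0],"dr": [0,0,0]},
    {"hand": 0.085,"slide": [0,0,0],"dr": [0,0,0]},
    {"hand": 0.085,"slide": [0,0,0],"dr": [0,0,0]},
    {"hand": 0.085,"slide": [0,0,0],"dr": [0,0,0]},
    {"hand": 0.085,"slide": [0,0,0],"dr": [0,0,0]}
  ]
}}

```text
time_s: 30.92
tool_pos: [0.526, 0.1403, 0.0395]
orientation: [0.025, 3.138, 0.001]
ft_force: [0.3, 0.3, -0.1]
gripper_width: 0.0849
```

Request:
{"method": "carry_out", "body": {
  "deltas": [
    {"hand": 0.085,"slide": [0,0,-0.03],"dr": [0,0,0]},
    {"hand": 0.085,"slide": [0,0,-0.06],"dr": [0,0,0]},
    {"hand": 0.085,"slide": [0,0,-0.1],"dr": [0,0,0]},
    {"hand": 0.085,"slide": [0.03,-0.02,-0.13],"dr": [0,0,0]},
    {"hand": 0.085,"slide": [0.06,-0.05,-0.14],"dr": [0,0,0]}
  ]
}}

```text
time_s: 31.33
tool_pos: [0.4731, 0.0966, 0.182]
orientation: [0.021, 3.129, 0.003]
ft_force: [0.0, -0.8, 0.2]
gripper_width: 0.0854
```

Request:
{"method": "carry_out", "body": {
  "deltas": [
    {"hand": 0.085,"slide": [0,-0.035,0],"dr": [0,0,0]},
    {"hand": 0.085,"slide": [0,-0.07,0],"dr": [0,0,0]},
    {"hand": 0.085,"slide": [0,-0.105,0],"dr": [0,0,0]},
    {"hand": 0.085,"slide": [0,-0.14,0],"dr": [0,0,0]},
    {"hand": 0.085,"slide": [0,-0.14,0],"dr": [0,0,0]}
  ]
}}

```text
time_s: 31.75
tool_pos: [0.4715, -0.0486, 0.1821]
orientation: [0.031, 3.128, -0.002]
ft_force: [1.2, -0.5, 0.7]
gripper_width: 0.0848
```

```bash
python3 -c "
from chk import *
go();d=shot('top');blobs(d);driver(d,262,308,150,240);save(d,'t6.png');d=shot('scene');blobs(d);driver(d,250,320,195,280)
cv2.imwrite('pics/s6.png',cv2.resize(d['image'][80:350,80:500,::-1],None,fx=1.8,fy=1.8))"
```

```text
at [471.5 -48.6 182.1] x-yaw 178.85 w 84.8 F [ 1.2 -0.5  0.7] t 31.8 q6 -0.22
green 1041 c [ 611.7 -201.6   46.9] rect [array([ 611.9, -202.1]), array([66.9, 98. ]), np.float64(88.3)] z5-95 [41. 44. 75.]
yellow 1028 c [ 606.4 -313.6   47.2] rect [array([ 606.3, -314.8]), array([66.2, 97.6]), np.float64(88.7)] z5-95 [41. 45. 75.]
amberlid 428 c [526.5 138.3  76.6] rect [array([526.7, 139. ]), array([52.6, 57.8]), np.float64(0.9)] z5-95 [74. 77. 79.]
tinlid 463 c [524.2 339.4  76.4] rect [array([524.4, 339.9]), array([56.4, 55.3]), np.float64(69.9)] z5-95 [73. 77. 80.]
steellid 466 c [522.4 237.6  76.2] rect [array([522.9, 237.8]), array([57.4, 57. ]), np.float64(1.1)] z5-95 [73. 77. 79.]
y 23 [565.  -18.4  34. ] [564.2 -18.2] [12.5  9.9] 0.8
r 62 [670.4   9.7  34. ] [670.2   9.8] [31.9 11.5] 14.8
yaw y-r -165.04699813659914 len 0.10909138581795631 mid [ 0.61765275 -0.00434124  0.034     ]
green 1437 c [ 614.6 -202.    44.6] rect [array([ 605. , -203.2]), array([ 70.7, 118.1]), np.float64(88.3)] z5-95 [39. 42. 73.]
yellow 1533 c [ 610.4 -314.7   44.7] rect [array([ 592.4, -318.2]), array([134.4,  75.9]), np.float64(0.2)] z5-95 [39. 42. 73.]
amberlid 478 c [530.5 138.4  74.4] rect [array([528.7, 139.1]), array([56.5, 58. ]), np.float64(51.8)] z5-95 [69. 74. 78.]
tinlid 457 c [528.9 339.9  74.2] rect [array([527.7, 341. ]), array([56.7, 56.4]), np.float64(21.4)] z5-95 [69. 75. 78.]
steellid 444 c [524.4 238.8  74.4] rect [array([524.5, 240.1]), array([58.3, 57.1]), np.float64(51.7)] z5-95 [71. 75. 78.]
y 65 [558.7 -20.3  34. ] [556.1 -21. ] [33.1 14. ] 14.8
r 87 [668.8   9.9  34. ] [669.    9.9] [34.5 12.2] 11.3
yaw y-r -164.6760416350057 len 0.11413337874515118 mid [ 0.61375053 -0.00520058  0.034     ]
```

View pics/s6.png

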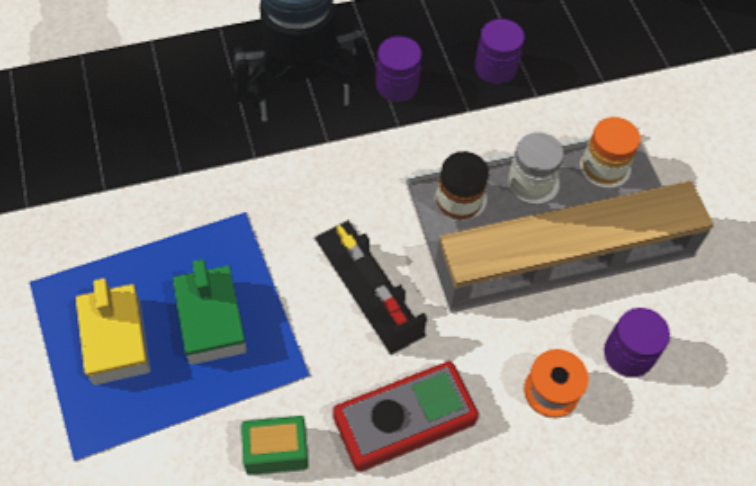

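The picture shows all three jars on their marks, both boxes flat on the mat, the driver seated with yellow at the open end, and the arm clear. I'll hand in.

Request:
{"method": "carry_out", "body": {
  "deltas": [
    {"hand": 0.085,"slide": [0,0,0],"dr": [0,0,0]},
    {"hand": 0.085,"slide": [0,0,0],"dr": [0,0,0]},
    {"hand": 0.085,"slide": [0,0,0],"dr": [0,0,0]}
  ]
}}

```text
time_s: 32.1
tool_pos: [0.4711, -0.0433, 0.1817]
orientation: [0.023, 3.129, 0.004]
ft_force: [-0.3, 0.6, 0.1]
gripper_width: 0.0854
```

```bash
python3 -c "
from chk import *
blobs(shot('top'));print(manip.sign_off())"
```

```text
green 1044 c [ 611.7 -201.6   46.9] rect [array([ 611.8, -202.1]), array([67.4, 98. ]), np.float64(88.1)] z5-95 [41. 44. 75.]
yellow 1022 c [ 606.5 -313.8   47. ] rect [array([ 606.4, -315.1]), array([66.5, 97.8]), np.float64(88.9)] z5-95 [41. 45. 75.]
amberlid 430 c [526.3 137.8  76.6] rect [array([526.5, 138.3]), array([57.6, 54.1]), np.float64(72.0)] z5-95 [74. 77. 79.]
tinlid 470 c [524.2 339.4  76.3] rect [array([524.5, 340.1]), array([57.7, 55.3]), np.float64(73.5)] z5-95 [73. 76. 79.]
steellid 467 c [522.2 237.2  76.3] rect [array([522.9, 237.5]), array([57.5, 56.9]), np.float64(1.1)] z5-95 [73. 77. 79.]
the job is handed in; nothing more can be done
None
```

The job is handed in at about 32 s of robot time; the hand-in reported no verdict.

- **Driver:** I turned it end for end, and it lies in both forks with the yellow end at the open end. The scene camera puts its middle about 2 mm from the holder centre along the blade, and its direction matches the holder within a degree.
- **Boxes:** The green and yellow boxes lie flat on the mat, their middles at least 75 mm inside its edges. No orange-lidded box was present; the third bay was empty.
- **Jars:** I moved the steel-lid and amber jars aside and put them back, and did not touch the tin. All three stand upright within about 4 mm of where they started.
- **Bystanders:** The meter, spool and sponge case look unmoved in the last picture; I did not measure their positions again.

**Disagreement:** The last top view put the driver's middle about 4 mm farther along the blade than the scene view. There it picked up only 23 pixels of the yellow end, against 40 at the start (probably hidden by the arm), so I trusted the scene view. Either reading is within the 16 mm allowed. I saw no knock and no slackened grip.

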